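Pack a demijohn kit and a bottling kit

ROBOT

A 7-joint arm with a two-finger parallel gripper is mounted at the origin on the work surface. World frame = base frame: x ahead of the robot, y to its left, z up, the work surface at z = 0. Lengths are in m, angles in rad, forces in N, time in s.
With the tool pointing down it reaches from about 0.4 to 0.75 m from the base axis. Payload 19.5 kg.
Tool frame: the origin (TCP) lies at the very end of the fingers, on their centre line; the grasp point (between the pads) lies 19 mm behind it (ctrl.grip_depth is the distance from the TCP to the grasp point, in m); z points along the fingers, y is the direction in which the jaws open and shut (so a half turn about z gives the same grasp; the last joint's range is limited). The gripper opens to 85 mm and grips with 20 to 120 N. Pads are 22 mm wide; open, the fingers measure 114 mm over their backs; the gripper's body (76 mm by 85 mm) begins 54 mm behind the grasp point. The pads swing forward as they close: fully open they stand 13 mm farther back than shut.
Start: joints at [-1.144, 0.707, -0.028, 1.485, 0.022, 0.951, -0.075], TCP at [0.26, 0.513, 0.231] pointing down, gripper open.
Joint ranges: [-2.71, 2.71], [-0.32, 2.16], [-1.57, 1.52], [0, 2.45], [-1.46, 4.6], [0, 2.02], [-2.83, 2.83]. Speed limits (rad/s): [1.89, 1.89, 2.57, 2.57, 3.01, 3.01, 3.01].

INTERFACE

Orientations are given as a rotation vector (axis times angle).
In Python, from workcell import ctrl, cams, finish_job gives the robot as it stands.
- The arm moves only by the tool move_arm, never from a script. Its arguments are lists of equal length, an entry for each row: "twist": the turn, a rotation vector about the tool's x, y, z in rad, a list of three; "dp": the shift along the tool's x, y, z in m, a list of three; "jaw": the opening, from -1 (shut) to 1 (fully open). A call has 1 to 20 rows; each row shifts and turns the pose as measured when the row begins, along the tool's axes as they then stand; what a row does not reach is not made up. A row lasts 1/12 s, in which the tool goes at most 41.7 mm and 7.16 degrees, less where a joint would pass 70% of its speed; a pose out of reach is approached as far as the arm can. A call is refused whole if a number of a shift passes 0.0417 or a number of a turn 0.125, either way. A call with a gripper value outside its range is refused whole. The fingers move at their own pace and stop on an object; the grip force is fixed at half the most. Time passes only in rows, so rows that do not move let the fingers close. It gives the time, the measured TCP pose, the force and the opening at its end, in the units of the state.
- ctrl.get_obs(): the state, without advancing time (a new reading comes with each control period).
- cams.get_image(name): name is "scene" or "side" or "wrist"; returns the picture (480x640x3 uint8, red, green, blue); there is no depth.
- cams.calibration(name): a dict with "vfov" (degrees; the focal length in pixels is half the picture's height over the tangent of half this angle, whatever the lens; pixels are square), "cx", "cy" (the principal point, pixels), "R" (3x3) and "t" (3): a world point X has camera coordinates R X + t. Camera axes: x right, y down, z forward; pixel columns grow to the right and rows downward; lengths in m; the calibration is good to about 2 mm. A picture is of the moment at which its call begins: read the wrist's pose just before it. calibration takes no time and is no camera call; for the wrist camera it gives the pose at the moment of the call.
- finish_job(): hands the job in, once; it reports no verdict.
The state is a dict: "t": time; "joints": joint angles; "dq": joint speeds; "joint_efforts": joint torques, N m; "tool_pos": TCP position; "ee_rot": TCP orientation; "contact_force": force on the tool from outside, world axes, zero at the start; "moment": the same for the moment, N m; "grip_width": opening from 0.0 (shut) to 1.0 (fully open).
Only numpy, scipy, OpenCV 4.12 (cv2) and the standard library are available. Lean on these libraries where they do the work, as an engineer would, in place of code of your own. Each camera call takes 0.05 s, during which the arm holds its last target.

TASK

Make up two home-brewing kits on the packing counter: the airlock in its bung, the funnel and the slim nutrient tub go into the three-compartment carton, and the squat tin and the hand capper into the two-compartment carton. Give each article a compartment of its own (any one of that carton's), standing on the carton floor the same way up as it stands now, and set it down without dropping it. Leave the plain bung and the steel measuring cup where they stand.

Things in the scene. Friction and masses are not known exactly. Their poses are not given: they have to be found in the camera images.
- airlock_cup (a point): Airlock fitted in a rubber bung, standing on the bung: a dark bung 26 high (32 across at the foot, 40 at its top), a thin 12 stem, then a clear round cup 38 across with a white cap 41 across on top; 84 mm high in all. This point is the middle of the clear cup, 57 mm above the foot; grip the cup here. z up. Loose, about 50 g.
- funnel_spout (a point): Small white plastic funnel standing mouth down: rim 62 across, cone up to 30 mm, then a straight spout 15 to 12.5 across up to 78 mm. This point is the middle of the spout, 55 mm above the rim it stands on; grip the spout here. z up. Loose, about 30 g.
- tub_mid (a point): Slim white plastic screw-cap tub of yeast nutrient, upright: 44 across, 72 high. This point is its centre, 36 mm above its foot. z up. Loose, about 90 g.
- tin_mid (a point): Squat round steel tin of priming-sugar drops, upright: 54 across (lid 55), 46 high. This point is its centre, 23 mm above its foot. z up. Loose, about 150 g.
- capper_bell (a point): Hand bottle capper standing on its mouth: steel bell 38 across and 34 high, narrowing to a 21 shank with a black 30 striking head, 77 mm high in all. This point is on the axis in the middle of the bell, 24 mm above the foot; grip the bell here. z up. Loose, about 180 g.
- carton3: Open cardboard carton with three compartments in a row, 268 long (its x) by 128 wide (its y), 48 high; fixed to the counter. Origin: centre of its underside. Each compartment is 84 (x) by 120 (y) inside; their centres lie at x = -88, 0 and +88 mm, y = 0. Walls and dividers 4 mm thick, dividers 40 mm high, floor 4 mm thick.
- carton2: Open cardboard carton with two compartments in a row, 180 long (its x) by 128 wide (its y), 48 high; fixed to the counter. Origin: centre of its underside. Compartments 84 (x) by 120 (y) inside, centres at x = -44 and +44 mm, y = 0. Walls and dividers 4 mm thick, dividers 40 mm high, floor 4 mm thick.
- bung_mid (a point): Plain dark rubber bung without an airlock, standing among the stock: 40 across at the top, 32 at the foot, 26 high. This point is its centre, 13 mm up. Loose; stays where it is.
- cup: Empty stainless measuring cup, 60 across at the rim, 50 high, standing beyond the stock. Origin: centre of its underside. Loose; stays where it is.
Things that resemble listed ones, but are neither listed nor needed, are in the scene too. What is shaped like the part that bears capper_bell but green is not meant. What is shaped like the part that bears funnel_spout but purple is not meant.

How it is judged:
By the outcome, as a careful person would: the job done as asked, in the order asked, and still so for the second after the job is handed in, with the robot touching nothing.
It also fails if it takes over 128 s, if anything falls off the work surface, if the arm or the gripper's body presses on something with over 40 N, if the wrist force passes 120 N, or if a joint passes its speed limit or range.

## Working session

There is one attempt and no reset: what is moved stays moved. The work goes in short steps, Python scripts to look and compute and a tool call to move; the robot and the scene stay as the last step left them, time stands still between calls to the robot, and variables do not carry over. Pictures are saved under pics/ and viewed, and the job is handed in when it is done.

Besides the shell and the picture viewer there is one more tool, called after "Request:" as a command line: name --argument value ..., lists and objects as JSON in quotes. move_arm: Moves the arm, as the interface text tells. Its arguments: {"type":"object","properties":{"twist":{"type":"array","items":{"type":"array","items":{"type":"number"}}},"dp":{"type":"array","items":{"type":"array","items":{"type":"number"}}},"jaw":{"type":"array","items":{"type":"number"}}},"required":["twist","dp","jaw"]}

```bash
ls; mkdir -p pics
python3 - <<'E'
from workcell import ctrl,cams
import cv2
o=ctrl.get_obs();print({k:o[k] for k in('t','tool_pos','ee_rot','grip_width')})
for n in('scene','side','wrist'):
    c=cams.calibration(n);print(n,c)
    cv2.imwrite(f'pics/a_{n}.png',cams.get_image(n)[:,:,::-1])
E
```

```text
pics
{'t': 0.0, 'tool_pos': array([0.25964927, 0.51274468, 0.23083229]), 'ee_rot': array([-7.29524108e-01, -3.05546539e+00,  1.64721910e-03]), 'grip_width': 0.9987974813945076}
scene {'vfov': 55.24677125337704, 'cx': 317.5085843059298, 'cy': 244.1342336631746, 'R': array([[-0.60984833,  0.79244364, -0.01086671],
       [ 0.6000803 ,  0.45276614, -0.65947438],
       [-0.5176762 , -0.40870025, -0.75164849]]), 't': array([ 0.32865826, -0.26901309,  1.13882909])}
side {'vfov': 49.83421408774168, 'cx': 311.38179108977204, 'cy': 242.95456371262847, 'R': array([[ 0.70286333, -0.71116193,  0.01522652],
       [-0.45361272, -0.46460265, -0.7605129 ],
       [ 0.5479221 ,  0.52762969, -0.64914427]]), 't': array([-0.3750311 ,  0.27606472,  0.62977028])}
wrist {'vfov': 71.34645142304792, 'cx': 319.6042267922403, 'cy': 238.02075042768195, 'R': array([[ 0.45360523,  0.89120171, -0.00134309],
       [ 0.84461375, -0.42941095,  0.31974029],
       [ 0.28437635, -0.14617026, -0.94750427]]), 't': array([-0.57386455, -0.04085781,  0.38274906])}
```

View pics/a_scene.png

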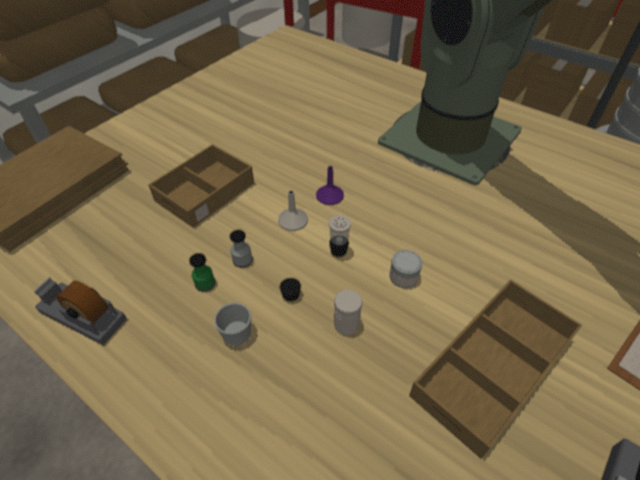

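View pics/a_side.png

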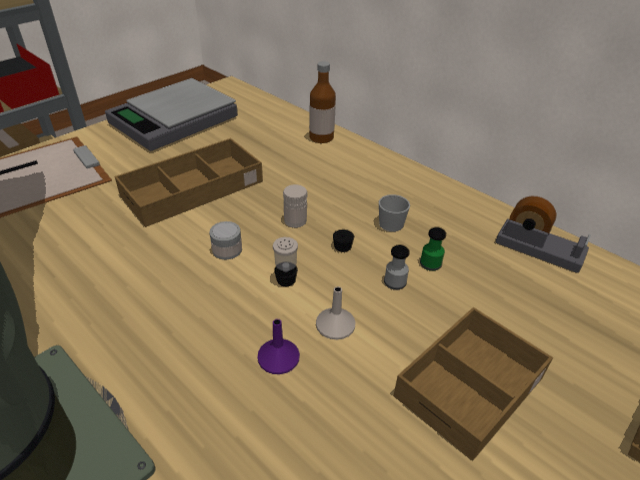

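View pics/a_wrist.png

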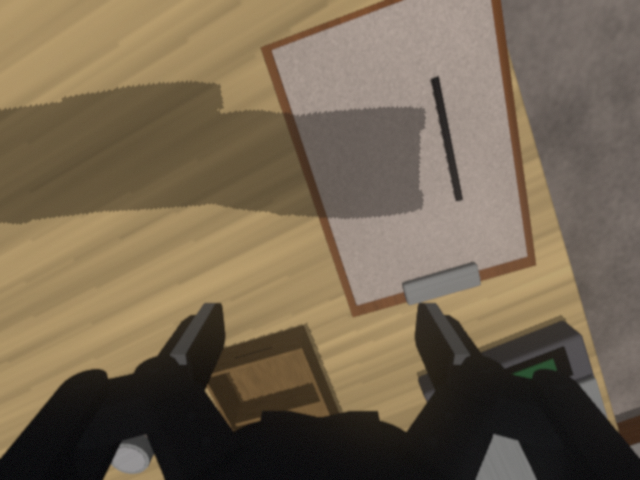

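Scene view: the cartons are at (202,185) and (497,365), and the capper (240,250) is grey beside a green look-alike (202,273). The white funnel is at (292,212) and a purple look-alike at (330,188). The airlock is at (339,237), plain bung (290,289), tub (348,313), tin (406,268) and cup (234,326). I'll enlarge both views next.

Run:
```python
import cv2
a=cv2.imread('pics/a_scene.png')[155:355,180:440];cv2.imwrite('pics/b_scene.png',cv2.resize(a,None,fx=3,fy=3,interpolation=cv2.INTER_CUBIC))
a=cv2.imread('pics/a_side.png')[175:375,200:460];cv2.imwrite('pics/b_side.png',cv2.resize(a,None,fx=3,fy=3,interpolation=cv2.INTER_CUBIC))
```

```text
(no output)
```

View pics/b_scene.png

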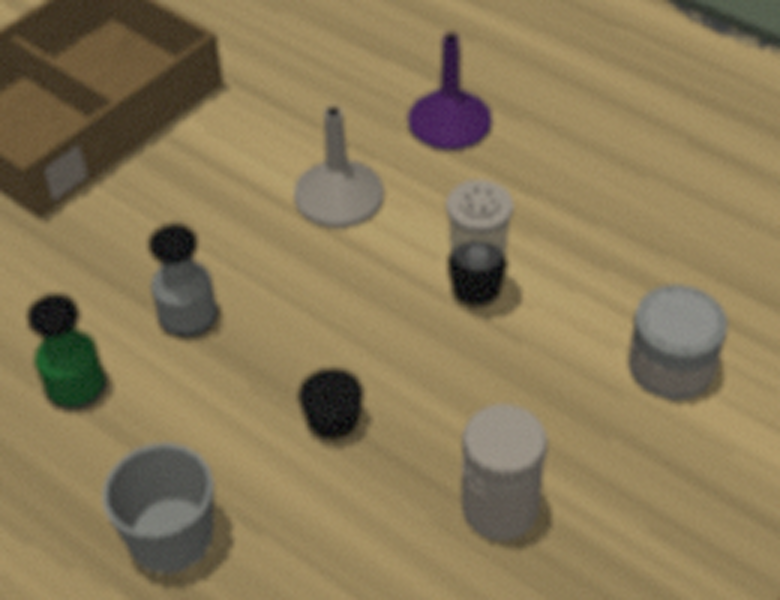

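View pics/b_side.png

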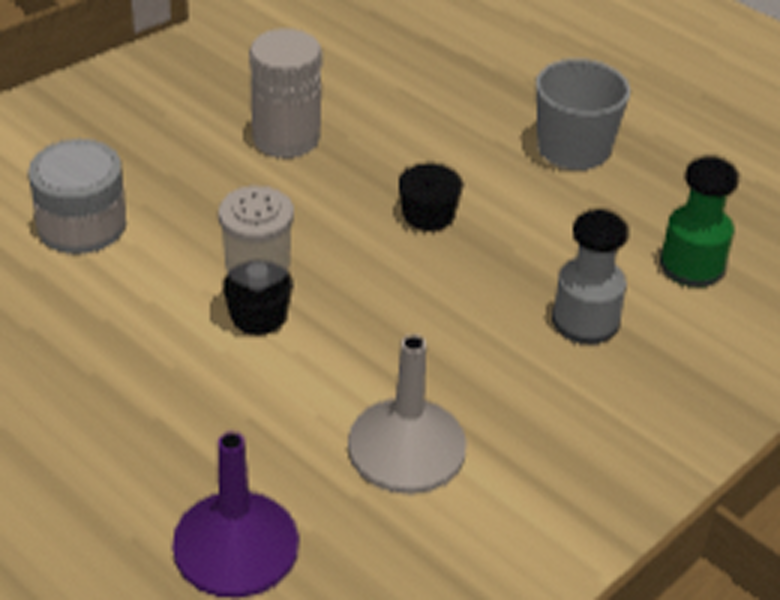

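The crops confirm the choices: the grey capper at (185,285) in the scene crop and the white funnel at (338,170). The airlock with its perforated white cap is at (480,240), the tub at (504,475) and the tin at (678,340). Next, the cartons.

```bash
cat > h.py <<'E'
import numpy as np, cv2
from workcell import ctrl,cams
def cal(n):
    c=cams.calibration(n);f=240/np.tan(np.radians(c['vfov'])/2)
    return f,c['cx'],c['cy'],np.array(c['R']),np.array(c['t'])
def ray(n,p,c=None):
    f,cx,cy,R,t=c or cal(n)
    d=R.T@np.array([(p[0]-cx)/f,(p[1]-cy)/f,1]);return -R.T@t,d/np.linalg.norm(d)
def proj(n,X,c=None):
    f,cx,cy,R,t=c or cal(n);q=R@np.array(X)+t;return np.array([f*q[0]/q[2]+cx,f*q[1]/q[2]+cy])
def plane(n,p,z,c=None):
    o,d=ray(n,p,c);return o+d*(z-o[2])/d[2]
def tri(rays):
    A=np.zeros((3,3));b=np.zeros(3)
    for o,d in rays:
        P=np.eye(3)-np.outer(d,d);A+=P;b+=P@o
    X=np.linalg.solve(A,b);return X,[round(float(np.linalg.norm((np.eye(3)-np.outer(d,d))@(X-o)))*1000,1) for o,d in rays]
E
python3 - <<'E'
from h import *
un=lambda p,o:((p[0]+.5)/3-.5+o[0],(p[1]+.5)/3-.5+o[1])
D=dict(airlock=((479,202),(256,209)),funneltop=((333,111),(413,342)),tub=((505,438),(286,50)),tin=((680,320),(76,165)),capper=((173,243),(601,229)),bung=((332,390),(431,183)),cup=((160,485),(582,88)),purple=((452,37),(232,439)),green=((53,314),(712,175)))
for k,(a,b) in D.items():
    X,e=tri([ray('scene',un(a,(180,155))),ray('side',un(b,(200,175)))]);print(k,X.round(4),e)
im=cv2.imread('pics/a_scene.png');sd=cv2.imread('pics/a_side.png')
c=lambda i,x,y,w,h:cv2.resize(i[y:y+h,x:x+w],(400,300),interpolation=cv2.INTER_CUBIC)
cv2.imwrite('pics/cart.png',np.vstack([np.hstack([c(im,395,280,200,150)if 0 else c(im,400,275,240,180),c(im,140,130,133,100)]),np.hstack([c(sd,105,120,180,135),c(sd,385,300,213,160)])]))
E
```

```text
airlock [ 0.4703 -0.0013  0.0803] [0.2, 0.2]
funneltop [ 0.4587 -0.1265  0.0778] [0.2, 0.2]
tub [0.5958 0.1062 0.0698] [0.1, 0.1]
tin [0.4491 0.1322 0.0452] [0.5, 0.5]
capper [ 0.601  -0.1348  0.0696] [0.2, 0.2]
bung [ 0.6044 -0.0104  0.0263] [0.4, 0.4]
cup [ 0.721  -0.0319  0.0492] [0.2, 0.2]
purple [ 0.3526 -0.1097  0.0779] [0.5, 0.5]
green [ 0.683  -0.151   0.0701] [0.2, 0.2]
```

View pics/cart.png

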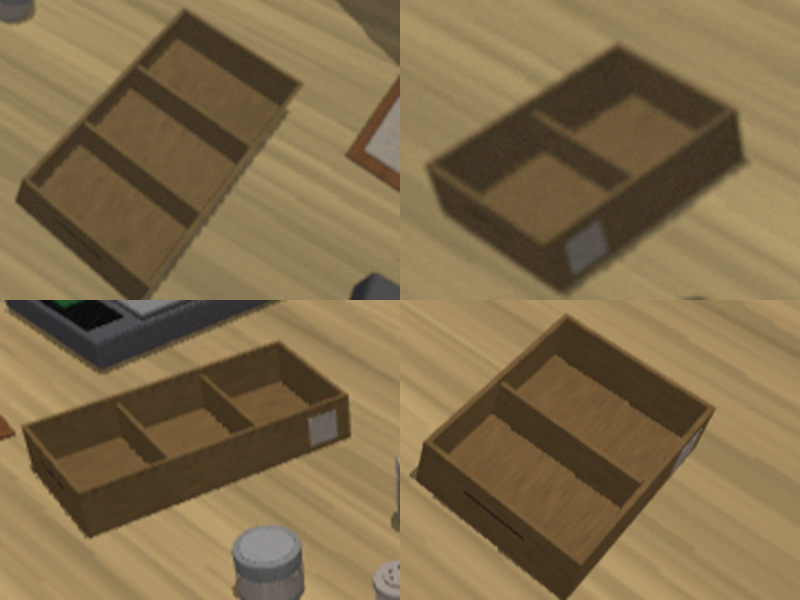

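Run:
```python
from h import *
def rep(n,s,o,P):
    q=[plane(n,((p[0]+.5)*s-.5+o[0],(p[1]+.5)*s-.5+o[1]),.048)[:2] for p in P]
    q=np.array(q);print(n,(q*1000).round(0).tolist(),[round(float(np.linalg.norm(q[i]-q[i-1]))*1000) for i in range(len(q))],'ctr',(q[:4:2].mean(0)*1000).round(),(q[1::2].mean(0)*1000).round())
rep('scene',.6,(400,275),[(184,9),(302,84),(146,290),(23,180)])
rep('side',.45,(105,120),[(25,127),(280,43),(348,94),(80,190)])
rep('scene',1/3,(140,130),[(28,165),(216,45),(338,112),(150,246)])
rep('side',.533,(385,300),[(167,16),(315,110),(178,265),(22,143)])
# two-view rim heights
for a,b in [(((184,9),.6,(400,275)),((80,190),.45,(105,120))),(((302,84),.6,(400,275)),((25,127),.45,(105,120))),(((28,165),1/3,(140,130)),((315,110),.533,(385,300))),(((216,45),1/3,(140,130)),((178,265),.533,(385,300)))]:
    f=lambda n,t:ray(n,((t[0][0]+.5)*t[1]-.5+t[2][0],(t[0][1]+.5)*t[1]-.5+t[2][1]))
    print(tri([f('scene',a),f('side',b)]))
```

```text
scene [[381.0, 295.0], [399.0, 419.0], [664.0, 379.0], [643.0, 256.0]] [265, 125, 268, 125] ctr [523. 337.] [521. 338.]
side [[395.0, 414.0], [656.0, 376.0], [641.0, 255.0], [380.0, 296.0]] [119, 263, 121, 265] ctr [518. 335.] [518. 336.]
scene [[596.0, -400.0], [421.0, -395.0], [424.0, -266.0], [599.0, -271.0]] [129, 175, 129, 175] ctr [ 510. -333.] [ 510. -333.]
side [[598.0, -280.0], [594.0, -406.0], [415.0, -398.0], [418.0, -272.0]] [180, 126, 179, 126] ctr [ 506. -339.] [ 506. -339.]
(array([0.38009602, 0.29570963, 0.04771631]), [0.7, 0.7])
(array([0.39687814, 0.41876817, 0.04536978]), [0.3, 0.3])
(array([ 0.59473783, -0.40441373,  0.04548782]), [1.5, 1.5])
(array([ 0.41784247, -0.39808038,  0.04465384]), [0.6, 0.6])
```

Run:
```python
from h import *
D=dict(airlock=(.4703,-.0013,.084,.020),funnel=(.4587,-.1265,.078,.031),tub=(.5958,.1062,.072,.022),tin=(.4491,.1322,.046,.027),capper=(.601,-.1348,.077,.019))
for n,o in(('scene',(180,155)),('side',(200,175))):
    im=cv2.imread(f'pics/b_{n}.png')
    for x,y,h,r in D.values():
        for z,rr in((0,r),(h,.003)):
            pts=np.array([((proj(n,(x+rr*np.cos(a),y+rr*np.sin(a),z))-o+.5)*3-.5) for a in np.linspace(0,6.3,30)])
            cv2.polylines(im,[np.int32(pts.round())],True,(0,0,255),1)
    cv2.imwrite(f'pics/c_{n}.png',im)
```

```text
(no output)
```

View pics/c_scene.png

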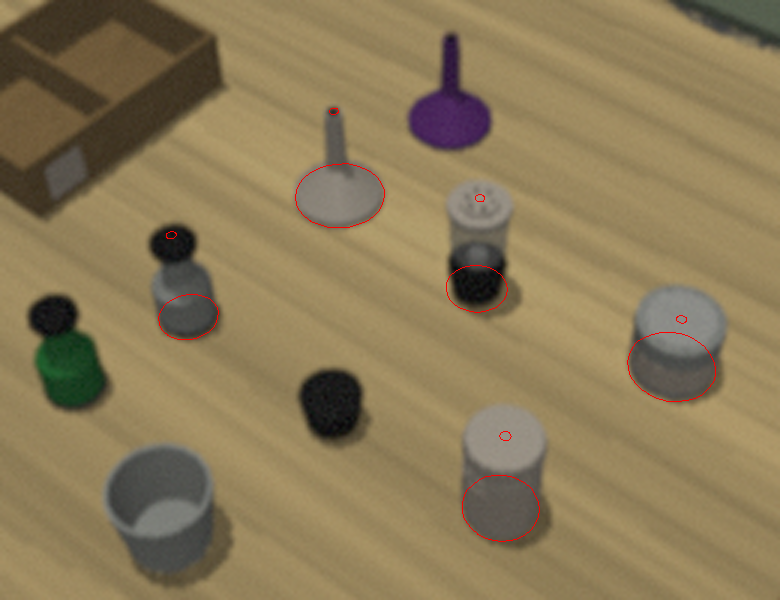

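View pics/c_side.png

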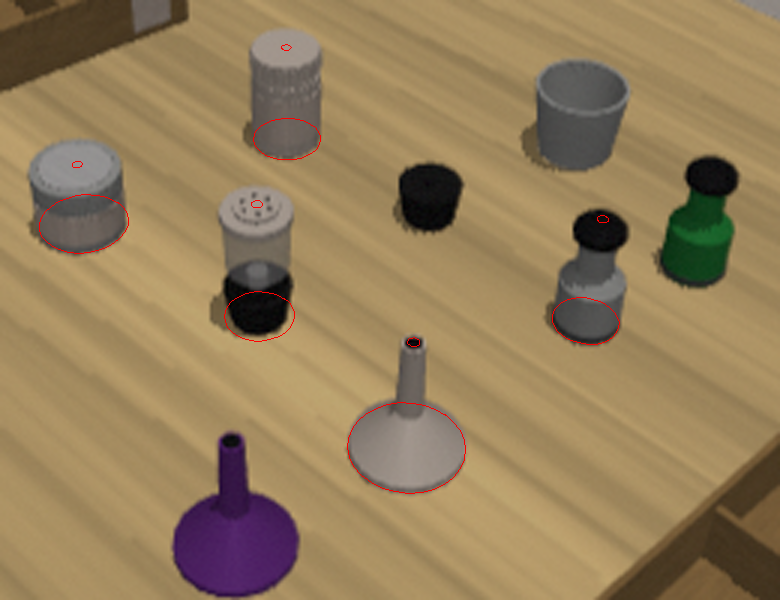

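```bash
cat >> h.py <<'E'
from scipy.spatial.transform import Rotation as Ro
def state():
    o=ctrl.get_obs();R=Ro.from_rotvec(o['ee_rot']);M=R.as_matrix()
    print('t %.2f pos %s yaw %.1f tilt %.2f grip %.3f F %s j %s'%(o['t'],o['tool_pos'].round(4),np.degrees(np.arctan2(M[1,1],M[0,1])),np.degrees(np.arccos(-M[2,2])),o['grip_width'],np.round(o['contact_force'],1),np.round(o['joints'],2)))
    return np.array(o['tool_pos']),R
def want(yaw):
    a=np.radians(yaw);y=np.array([np.cos(a),np.sin(a),0]);z=np.array([0,0,-1.]);return Ro.from_matrix(np.c_[np.cross(y,z),y,z])
def plan(targets):
    """targets: list of (xyz,yaw,n)"""
    p,R=state()
    for x,yaw,n in targets:
        x=np.array(x);W=want(yaw);w=(R.inv()*W).as_rotvec()
        T=[];D=[]
        for i in range(n):
            tw=(w/n).round(3);d=R.inv().apply((x-p)/(n-i)).round(4)
            T.append(tw.tolist());D.append(d.tolist());p=p+R.apply(d);R=R*Ro.from_rotvec(tw)
        print('max',np.abs(D).max(),np.linalg.norm(D,axis=1).max());print(T);print(D)
E
python3 -c "
from h import *
plan([((.470,-.001,.17),90,17)])"
```

```text
t 0.15 pos [0.2597 0.5128 0.231 ] yaw 63.1 tilt 0.04 grip 0.998 F [ 0.7  0.5 -1.1] j [-1.14  0.71 -0.03  1.48  0.02  0.95 -0.08]
max 0.03 0.032904255043990895
[[-0.0, -0.0, -0.028], [-0.0, -0.0, -0.028], [-0.0, -0.0, -0.028], [-0.0, -0.0, -0.028], [-0.0, -0.0, -0.028], [-0.0, -0.0, -0.028], [-0.0, -0.0, -0.028], [-0.0, -0.0, -0.028], [-0.0, -0.0, -0.028], [-0.0, -0.0, -0.028], [-0.0, -0.0, -0.028], [-0.0, -0.0, -0.028], [-0.0, -0.0, -0.028], [-0.0, -0.0, -0.028], [-0.0, -0.0, -0.028], [-0.0, -0.0, -0.028], [-0.0, -0.0, -0.028]]
[[-0.0247, -0.0214, 0.0036], [-0.0241, -0.0221, 0.0036], [-0.0235, -0.0227, 0.0036], [-0.0228, -0.0234, 0.0036], [-0.0221, -0.024, 0.0036], [-0.0215, -0.0246, 0.0036], [-0.0208, -0.0252, 0.0036], [-0.02, -0.0258, 0.0036], [-0.0193, -0.0263, 0.0036], [-0.0186, -0.0268, 0.0036], [-0.0178, -0.0274, 0.0036], [-0.0171, -0.0278, 0.0036], [-0.0163, -0.0283, 0.0036], [-0.0154, -0.0288, 0.0036], [-0.0147, -0.0292, 0.0036], [-0.0138, -0.0295, 0.0036], [-0.013, -0.03, 0.0037]]
```

Request:
move_arm --twist '[[0,0,-0.094],[0,0,-0.094],[0,0,-0.094],[0,0,-0.094],[0,0,-0.094],[0,0,0],[0,0,0],[0,0,0],[0,0,0],[0,0,0],[0,0,0],[0,0,0],[0,0,0],[0,0,0],[0,0,0],[0,0,0],[0,0,0],[0,0,0],[0,0,0],[0,0,0]]' --dp '[[0,0,0],[0,0,0],[0,0,0],[0,0,0],[0,0,0],[-0.014,-0.034,0.004],[-0.014,-0.034,0.004],[-0.014,-0.034,0.004],[-0.014,-0.034,0.004],[-0.014,-0.034,0.004],[-0.014,-0.034,0.004],[-0.014,-0.034,0.004],[-0.014,-0.034,0.004],[-0.014,-0.034,0.004],[-0.014,-0.034,0.004],[-0.014,-0.034,0.004],[-0.014,-0.034,0.004],[-0.014,-0.034,0.004],[-0.014,-0.034,0.004],[0,0,0]]' --jaw '[1,1,1,1,1,1,1,1,1,1,1,1,1,1,1,1,1,1,1,1]'

```text
t: 1.82
tool_pos: [0.473, 0.0197, 0.1687]
ee_rot: [0.048, -3.137, 0.004]
contact_force: [0.3, -1.0, 0.1]
grip_width: 0.999
```

```bash
python3 -c "
from h import *
state();c=cal('wrist');cv2.imwrite('pics/w1.png',cams.get_image('wrist')[:,:,::-1])
for X in [(.4703,-.0013,.084),(.4587,-.1265,.078),(.4491,.1322,.046),(.5958,.1062,.072)]: print(proj('wrist',X,c).round())
"
```

```text
t 1.82 pos [0.473  0.0197 0.1687] yaw 91.7 tilt 0.30 grip 0.999 F [ 0.3 -1.   0.1] j [ 0.04  0.67 -0.27  1.92  0.3   0.6   1.18]
[292. 241.]
[120. 219.]
[459. 206.]
[415. 375.]
```

View pics/w1.png

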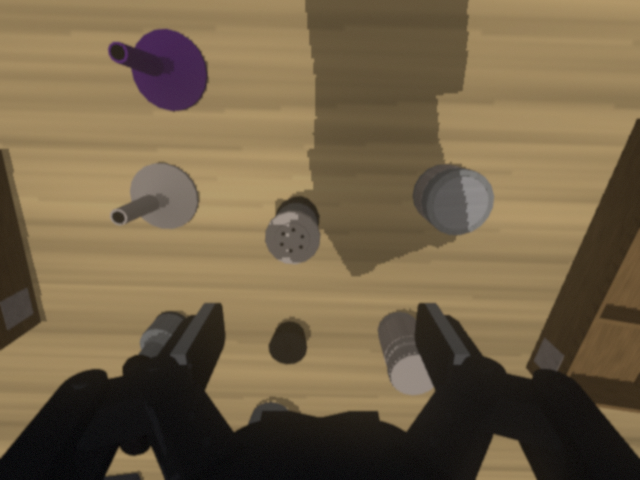

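Wrist view: the airlock cap is at (292,238), the funnel tip at (120,217) and the tin lid at (461,203). All are within 3 px of my predictions, so the positions are good. Descending to the airlock.

Request:
move_arm --twist '[[0,0,0.015],[0,0,0.015],[0,0,0],[0,0,0],[0,0,0],[0,0,0],[0,0,0],[0,0,0]]' --dp '[[0.0017,-0.01,0.01],[0.0017,-0.011,0.02],[0,0,0.03],[0,0,0.03],[0,0,0.02],[0,0,0.012],[0,0,0.006],[0,0,0]]' --jaw '[1,1,1,1,1,1,1,1]'

```text
t: 2.53
tool_pos: [0.4686, 0.006, 0.0367]
ee_rot: [0.008, -3.14, -0.004]
contact_force: [0.0, 0.2, 0.3]
grip_width: 1.002
```

```bash
python3 -c "
from h import *
state();cv2.imwrite('pics/w2.png',cams.get_image('wrist')[:,:,::-1])
"
```

```text
t 2.53 pos [0.4686 0.006  0.0367] yaw 90.3 tilt 0.20 grip 1.002 F [0.  0.2 0.3] j [-0.02  0.91 -0.11  2.03  0.4   0.22  1.1 ]
```

View pics/w2.png

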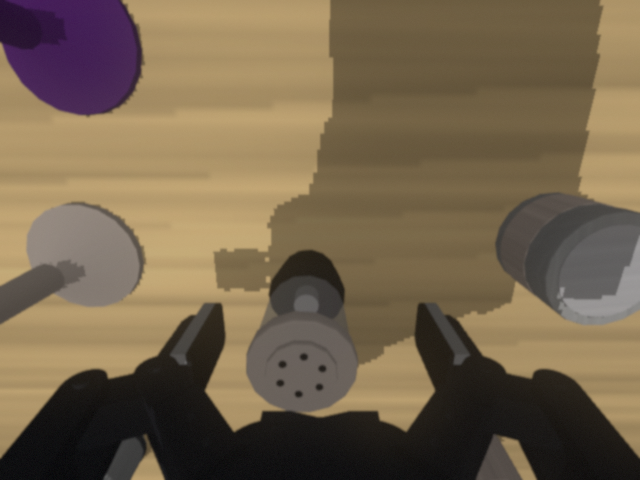

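The airlock is between the fingers, about 7 mm off centre, so I'll centre it and close.

Request:
move_arm --twist '[[0,0,0],[0,0,0],[0,0,0],[0,0,0],[0,0,0],[0,0,0],[0,0,0],[0,0,0],[0,0,0],[0,0,0]]' --dp '[[-0.001,-0.005,-0.001],[0,-0.003,0],[0,0,0],[0,0,0],[0,0,0],[0,0,0],[0,0,0],[0,0,0],[0,0,0],[0,0,0]]' --jaw '[1,1,1,-1,-1,-1,-1,-1,-1,-1]'

```text
t: 3.42
tool_pos: [0.4718, -0.0027, 0.0426]
ee_rot: [-0.007, 3.137, 0.005]
contact_force: [-0.3, -0.2, 0.1]
grip_width: 0.457
```

```bash
python3 -c "
from h import *
plan([((.607,.324,.175),81.5,14)])
"
```

```text
t 3.42 pos [ 0.4718 -0.0027  0.0426] yaw 90.3 tilt 0.32 grip 0.457 F [-0.3 -0.2  0.1] j [ 0.01  0.9  -0.12  2.03  0.41  0.23  1.11]
max 0.0246 0.027101291482141587
[[0.0, 0.0, 0.011], [0.0, 0.0, 0.011], [0.0, 0.0, 0.011], [0.0, 0.0, 0.011], [0.0, 0.0, 0.011], [0.0, 0.0, 0.011], [0.0, 0.0, 0.011], [0.0, 0.0, 0.011], [0.0, 0.0, 0.011], [0.0, 0.0, 0.011], [0.0, 0.0, 0.011], [0.0, 0.0, 0.011], [0.0, 0.0, 0.011], [0.0, 0.0, 0.011]]
[[-0.0098, 0.0233, -0.0093], [-0.0095, 0.0234, -0.0093], [-0.0093, 0.0235, -0.0093], [-0.009, 0.0236, -0.0093], [-0.0088, 0.0237, -0.0093], [-0.0085, 0.0238, -0.0094], [-0.0083, 0.0239, -0.0093], [-0.008, 0.024, -0.0094], [-0.0077, 0.0241, -0.0093], [-0.0074, 0.0242, -0.0094], [-0.0072, 0.0243, -0.0093], [-0.0069, 0.0244, -0.0094], [-0.0067, 0.0244, -0.0093], [-0.0064, 0.0246, -0.0094]]
```

Request:
move_arm --twist '[[0,0,0],[0,0,0],[0,0,0],[0,0,0],[0,0,0],[0,0,0.011],[0,0,0.011],[0,0,0.011],[0,0,0.011],[0,0,0.011],[0,0,0.011],[0,0,0.011],[0,0,0.011],[0,0,0.011],[0,0,0.011],[0,0,0.011],[0,0,0.011],[0,0,0.011],[0,0,0.011]]' --dp '[[0,0,-0.01],[0,0,-0.025],[0,0,-0.03],[0,0,-0.03],[0,0,-0.025],[-0.01,0.023,0],[-0.01,0.023,0],[-0.009,0.0235,0],[-0.009,0.0235,0],[-0.009,0.0235,0],[-0.0085,0.024,0],[-0.0085,0.024,0],[-0.008,0.024,0],[-0.008,0.024,0],[-0.0075,0.024,0],[-0.007,0.024,0],[-0.007,0.024,0],[-0.0065,0.024,0],[0,0,0]]' --jaw '[-1,-1,-1,-1,-1,-1,-1,-1,-1,-1,-1,-1,-1,-1,-1,-1,-1,-1,-1]'

```text
t: 5.0
tool_pos: [0.5999, 0.3122, 0.1665]
ee_rot: [-0.248, -3.127, -0.002]
contact_force: [-0.9, 0.1, -1.0]
grip_width: 0.455
```

```bash
python3 -c "
from h import *
for n in('side','wrist'): cv2.imwrite(f'pics/d_{n}.png',cams.get_image(n)[:,:,::-1])
plan([((.607,.324,.15),81.5,3)])
"
```

```text
t 5.10 pos [0.5999 0.3082 0.1667] yaw 80.8 tilt 0.24 grip 0.459 F [ 0.6  0.3 -0.8] j [-0.45  0.95 -0.19  1.14  0.17  1.08  0.77]
max 0.0056 0.008060397012554654
[[-0.0, -0.001, -0.004], [-0.0, -0.001, -0.004], [-0.0, -0.001, -0.004]]
[[-0.0015, 0.0056, 0.0056], [-0.0016, 0.0056, 0.0055], [-0.0016, 0.0055, 0.0056]]
```

View pics/d_side.png

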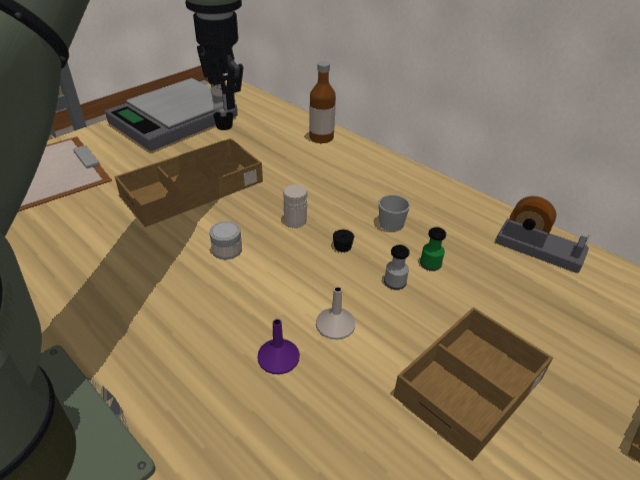

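View pics/d_wrist.png

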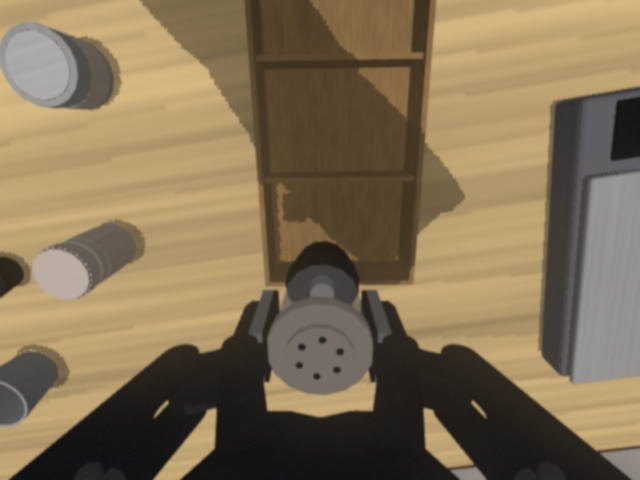

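The airlock is gripped upright. The wrist view shows the carton's end compartment at about (340,230). I'll check the carton model against this view.

```bash
python3 -c "
from h import *
u=np.array([.989,-.148,0]);v=np.array([.148,.989,0]);c0=np.array([.520,.337,0])
c=cal('wrist')
for a,b,z in[(.134,-.064,.048),(.134,.064,.048),(.044,-.060,.040),(.044,.060,.040),(-.044,-.06,.04),(-.044,.06,.04)]: print(proj('wrist',c0+a*u+b*v+(0,0,z),c).round())
for p in [(270,284),(413,282)]: print(plane('wrist',p,.048,c).round(4),(c0+.134*u-.064*v).round(4),(c0+.134*u+.064*v).round(4))
"
```

```text
[267. 288.]
[414. 286.]
[266. 183.]
[415. 181.]
[259.  62.]
[424.  60.]
[0.6399 0.2572 0.048 ] [0.6431 0.2539 0.    ] [0.662  0.3805 0.    ]
[0.6579 0.38   0.048 ] [0.6431 0.2539 0.    ] [0.662  0.3805 0.    ]
```

Request:
move_arm --twist '[[0,0,0],[0,0,0],[0,0,0],[0,0,0],[0,0,0],[0,0,0],[0,0,0],[0,0,0],[0,0,0],[0,0,0]]' --dp '[[-0.002,0.008,0],[-0.002,0.008,0],[0,0,0],[0,0,0.02],[0,0,0.025],[0,0,0.025],[0,0,0.02],[0,0,0.01],[0,0,0.005],[0,0,0]]' --jaw '[-1,-1,-1,-1,-1,-1,-1,-1,-1,-1]'

```text
t: 5.93
tool_pos: [0.6068, 0.3124, 0.06]
ee_rot: [-0.258, -3.129, 0.008]
contact_force: [-1.3, 0.4, -0.6]
grip_width: 0.455
```

```bash
python3 -c "
from h import *
state()"
```

```text
t 5.93 pos [0.6068 0.3124 0.06  ] yaw 80.6 tilt 0.30 grip 0.455 F [-1.3  0.4 -0.6] j [-0.46  1.09 -0.17  1.18  0.2   0.89  0.74]
```

Request:
move_arm --twist '[[0,0,0],[0,0,0],[0,0,0],[0,0,0],[0,0,0],[0,0,0],[0,0,0]]' --dp '[[0,0.006,0],[0.001,0.006,0],[0,0,0.005],[0,0,0.004],[0,0,0.003],[0,0,0.001],[0,0,0]]' --jaw '[-1,-1,-1,-1,-1,-1,-1]'

```text
t: 6.52
tool_pos: [0.6094, 0.3265, 0.0502]
ee_rot: [0.258, 3.128, -0.003]
contact_force: [-0.3, 0.7, -0.2]
grip_width: 0.454
```

```bash
python3 -c "
from h import *
state();c=cams.get_image('scene');cv2.imwrite('pics/e.png',cv2.resize(c[270:450,400:600],None,fx=3,fy=3)[:,:,::-1])"
```

```text
t 6.52 pos [0.6094 0.3265 0.0502] yaw 80.6 tilt 0.19 grip 0.454 F [-0.3  0.7 -0.2] j [-0.47  1.11 -0.17  1.15  0.2   0.9   0.73]
```

View pics/e.png

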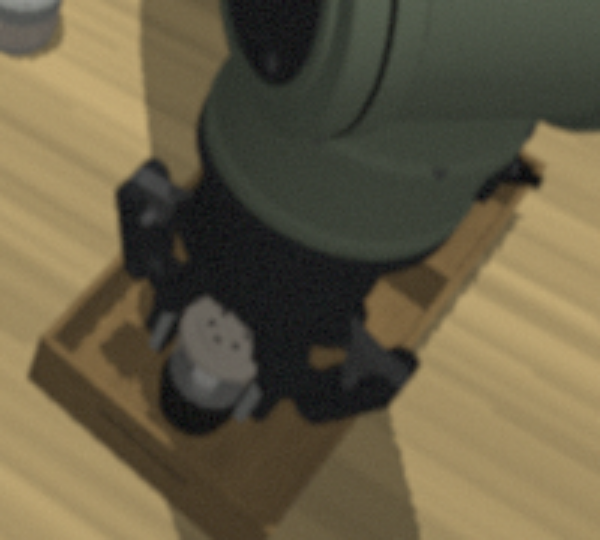

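The airlock hangs inside the end compartment with no floor contact yet, so I'll ease it down.

Request:
move_arm --twist '[[0,0,0],[0,0,0],[0,0,0],[0,0,0],[0,0,0]]' --dp '[[0.001,0,0.001],[0,0,0.001],[0,0,0.001],[0,0,0.001],[0,0,0]]' --jaw '[-1,-1,-1,-1,-1]'

```text
t: 6.98
tool_pos: [0.6089, 0.3265, 0.0467]
ee_rot: [0.259, 3.127, -0.002]
contact_force: [-0.6, -0.4, 1.4]
grip_width: 0.452
```

Request:
move_arm --twist '[[0,0,0],[0,0,0],[0,0,0]]' --dp '[[0,0,0.0015],[0,0,0.001],[0,0,0]]' --jaw '[-1,-1,-1]'

```text
t: 7.23
tool_pos: [0.6105, 0.3266, 0.0469]
ee_rot: [0.259, 3.123, 0.0]
contact_force: [-0.9, 0.3, -0.3]
grip_width: 0.455
```

Request:
move_arm --twist '[[0,0,0],[0,0,0],[0,0,0]]' --dp '[[0,0,0.0015],[0,0,0.0015],[0,0,0]]' --jaw '[-1,-1,-1]'

```text
t: 7.48
tool_pos: [0.6125, 0.327, 0.0469]
ee_rot: [0.26, 3.118, 0.004]
contact_force: [-0.2, -0.3, -1.0]
grip_width: 0.454
```

```bash
python3 -c "
from h import *
state();c=cams.get_image('side');cv2.imwrite('pics/e2.png',cv2.resize(c[90:230,110:290],None,fx=4,fy=4)[:,:,::-1]);o=state();print(ctrl.get_obs()['joint_efforts'],ctrl.get_obs()['moment'])"
```

```text
t 7.48 pos [0.6125 0.327  0.0469] yaw 80.5 tilt 0.74 grip 0.454 F [-0.2 -0.3 -1. ] j [-0.47  1.12 -0.17  1.15  0.2   0.88  0.73]
t 7.53 pos [0.6125 0.3271 0.0468] yaw 80.5 tilt 0.74 grip 0.455 F [-0.2 -0.2  0.7] j [-0.47  1.12 -0.17  1.15  0.2   0.88  0.73]
[-1.39112393e-01 -1.11256456e+02 -1.57938670e+00 -2.19266510e+01
  5.05999639e-02  6.55840687e-02 -6.84417450e-03] [0.02869555 0.03209305 0.02252591]
```

View pics/e2.png

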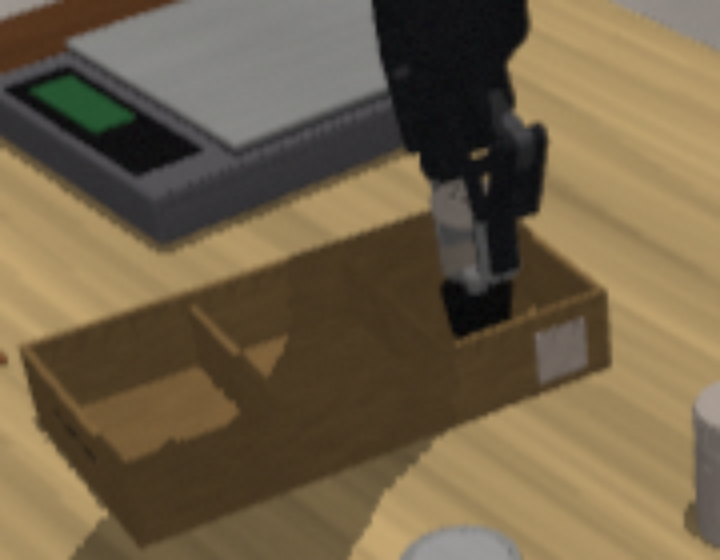

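Request:
move_arm --twist '[[0,0,0]]' --dp '[[0.003,0,0.003]]' --jaw '[-1]'

```text
t: 7.62
tool_pos: [0.6118, 0.3279, 0.046]
ee_rot: [0.261, 3.113, 0.008]
contact_force: [4.0, -7.0, 56.2]
grip_width: 0.456
```

Request:
move_arm --twist '[[0,0,0]]' --dp '[[0,0,0]]' --jaw '[-1]'

```text
t: 7.7
tool_pos: [0.6124, 0.328, 0.047]
ee_rot: [0.261, 3.111, 0.009]
contact_force: [-0.8, -0.8, -1.7]
grip_width: 0.452
```

Reading the forces: 56 N transient while pressing 3 mm, so it is on the floor at TCP z≈0.047. I'll release it and use smaller presses from here.

Request:
move_arm --twist '[[0,0,0],[0,0,0],[0,0,0],[0,0,0],[0,0,0],[0,0,0],[0,0,0],[0,0,0],[0,0,0],[0,0,0]]' --dp '[[0,0,0],[0,0,0],[0,0,0],[0,0,0],[0,0,-0.008],[0,0,-0.02],[0,0,-0.03],[0,0,-0.03],[0,0,-0.02],[0,0,0]]' --jaw '[0.3,0.3,0.3,0.3,0.3,0.3,0.3,0.3,0.3,0.3]'

```text
t: 8.53
tool_pos: [0.6084, 0.3273, 0.1587]
ee_rot: [0.26, 3.116, 0.005]
contact_force: [-0.2, 0.6, 0.6]
grip_width: 0.648
```

```bash
python3 -c "
from h import *
c=cams.get_image('side');cv2.imwrite('pics/e3.png',cv2.resize(c[70:240,80:300],None,fx=3,fy=3)[:,:,::-1])
plan([((.4587,-.1265,.16),90,17)])"
```

```text
t 8.58 pos [0.608 0.327 0.157] yaw 80.5 tilt 0.78 grip 0.648 F [ 0.4 -0.2 -0.6] j [-0.47  0.98 -0.18  1.09  0.18  1.07  0.75]
max 0.0278 0.028127388787443457
[[0.0, 0.001, -0.01], [0.0, 0.001, -0.01], [0.0, 0.001, -0.01], [0.0, 0.001, -0.01], [0.0, 0.001, -0.01], [0.0, 0.001, -0.01], [0.0, 0.001, -0.01], [0.0, 0.001, -0.01], [0.0, 0.001, -0.01], [0.0, 0.001, -0.01], [0.0, 0.001, -0.01], [0.0, 0.001, -0.01], [0.0, 0.001, -0.01], [0.0, 0.001, -0.01], [0.0, 0.001, -0.01], [0.0, 0.001, -0.01], [0.0, 0.001, -0.01]]
[[0.0042, -0.0278, -0.0003], [0.0045, -0.0277, -0.0003], [0.0048, -0.0277, -0.0003], [0.0051, -0.0276, -0.0003], [0.0054, -0.0276, -0.0003], [0.0056, -0.0275, -0.0003], [0.0059, -0.0275, -0.0003], [0.0062, -0.0274, -0.0003], [0.0064, -0.0273, -0.0003], [0.0067, -0.0273, -0.0003], [0.007, -0.0272, -0.0003], [0.0073, -0.0271, -0.0003], [0.0075, -0.0271, -0.0003], [0.0078, -0.027, -0.0003], [0.0081, -0.0269, -0.0002], [0.0084, -0.0268, -0.0003], [0.0086, -0.0267, -0.0002]]
```

View pics/e3.png

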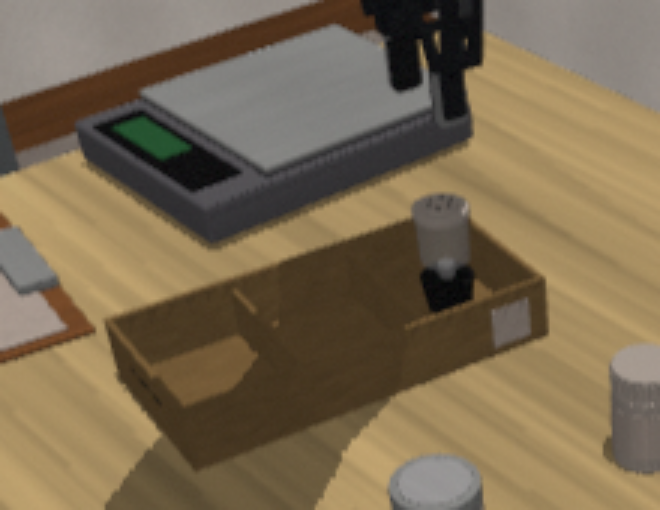

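The airlock stands upright in compartment C (445,255). Next is the funnel.

Request:
move_arm --twist '[[0,0.001,-0.01],[0,0.001,-0.01],[0,0.001,-0.01],[0,0.001,-0.01],[0,0.001,-0.01],[0,0.001,-0.01],[0,0.001,-0.01],[0,0.001,-0.01],[0,0.001,-0.01],[0,0.001,-0.01],[0,0.001,-0.01],[0,0.001,-0.01],[0,0.001,-0.01],[0,0.001,-0.01],[0,0.001,-0.01],[0,0,-0.01],[0,0,-0.01],[0,0,0]]' --dp '[[0.0042,-0.028,0],[0.0045,-0.028,0],[0.005,-0.028,0],[0.005,-0.028,0],[0.0055,-0.028,0],[0.0055,-0.028,0],[0.006,-0.028,0],[0.006,-0.028,0],[0.0065,-0.028,0],[0.0065,-0.0275,0],[0.007,-0.0275,0],[0.007,-0.0275,0],[0.0075,-0.0275,0],[0.0075,-0.0275,0],[0.008,-0.0275,0],[0.008,-0.0275,0],[0.008,-0.027,0],[0,0,0]]' --jaw '[0.3,0.3,0.3,0.3,0.3,0.3,0.3,0.3,0.3,0.3,0.3,0.3,0.3,0.3,0.3,0.3,0.3,0.3]'

```text
t: 10.08
tool_pos: [0.4452, -0.1541, 0.145]
ee_rot: [0.027, -3.12, -0.008]
contact_force: [0.2, -0.7, -0.3]
grip_width: 0.655
```

```bash
python3 -c "
from h import *
state();c=cal('wrist');cv2.imwrite('pics/w3.png',cams.get_image('wrist')[:,:,::-1]);print(proj('wrist',(.4587,-.1265,.078),c),cams.calibration('wrist')['R'].round(2).tolist())
plan([((.4587,-.1265,.15),90,1)])
u=np.array([1,-.035,0]);v=np.array([.035,1,0]);c0=np.array([.508,-.336,0])
for a,b in[(-.09,.064),(.09,.064)]: print(proj('wrist',c0+a*u+b*v+(0,0,.048),c))
"
```

```text
t 10.08 pos [ 0.4452 -0.1541  0.145 ] yaw 91.0 tilt 1.28 grip 0.655 F [ 0.2 -0.7 -0.3] j [ 0.44  0.72 -0.31  1.93  0.38  0.57  1.46]
[359.35200809 274.94189616] [[-0.02, 1.0, 0.01], [0.95, 0.01, 0.3], [0.3, 0.01, -0.95]]
t 10.13 pos [ 0.446  -0.1517  0.145 ] yaw 91.1 tilt 1.26 grip 0.651 F [ 0.1 -0.1 -0.5] j [ 0.44  0.72 -0.32  1.93  0.38  0.57  1.46]
max 0.025 0.028635816733594315
[[0.006, -0.021, 0.019]]
[[-0.013, 0.025, -0.0051]]
[164.73767319 208.19822925]
[182.32790685 404.40147611]
```

View pics/w3.png

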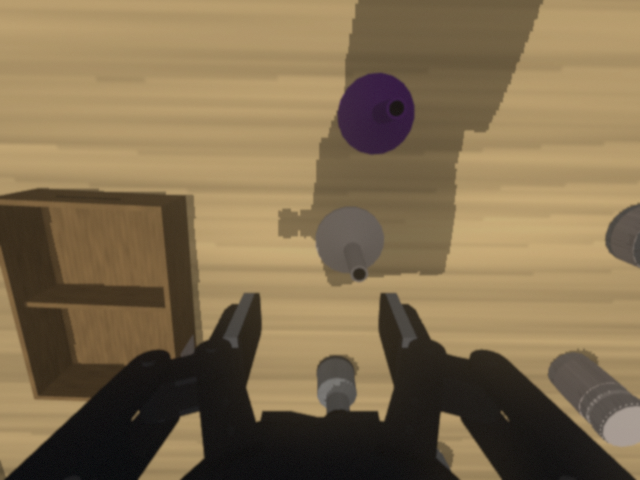

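Wrist view: the white funnel tip is at (359,273), exactly as predicted. The purple one is at (397,108), clear of the fingers. Carton2 also matches.

Request:
move_arm --twist '[[0.006,-0.02,0.019],[0,0,0],[0,0,0],[0,0,0],[0,0,0]]' --dp '[[-0.006,0.012,0],[-0.0065,0.013,0],[0,0,0],[0,0,0.01],[0,0,0]]' --jaw '[0.3,0.3,0.3,0.3,0.3]'

```text
t: 10.55
tool_pos: [0.4583, -0.1232, 0.1333]
ee_rot: [-0.001, -3.139, -0.004]
contact_force: [0.2, 0.9, -0.9]
grip_width: 0.648
```

```bash
python3 -c "
from h import *
plan([((.4587,-.1265,.036),90,4)])"
```

```text
t 10.55 pos [ 0.4583 -0.1232  0.1333] yaw 90.0 tilt 0.21 grip 0.648 F [ 0.2  0.9 -0.9] j [ 0.36  0.73 -0.28  1.95  0.39  0.51  1.37]
max 0.0244 0.024413316038588453
[[0.001, -0.001, -0.0], [0.001, -0.001, -0.0], [0.001, -0.001, -0.0], [0.001, -0.001, -0.0]]
[[-0.0002, -0.0009, 0.0243], [-0.0001, -0.0009, 0.0243], [-0.0001, -0.0008, 0.0243], [-0.0001, -0.0008, 0.0244]]
```

Request:
move_arm --twist '[[0,0,0],[0,0,0],[0,0,0],[0,0,0],[0,0,0],[0,0,0]]' --dp '[[0,-0.002,0.024],[0,-0.001,0.026],[0,0,0.022],[0,0,0.014],[0,0,0.006],[0,0,0]]' --jaw '[0.3,0.3,0.3,0.3,0.3,0.3]'

```text
t: 11.05
tool_pos: [0.4582, -0.1251, 0.0387]
ee_rot: [0.003, -3.139, -0.005]
contact_force: [-0.4, 0.5, -0.6]
grip_width: 0.647
```

```bash
python3 -c "
from h import *
cv2.imwrite('pics/w4.png',cams.get_image('wrist')[:,:,::-1]);plan([((.4587,-.1265,.038),90,1)])"
```

```text
t 11.10 pos [ 0.4584 -0.1252  0.0393] yaw 90.1 tilt 0.20 grip 0.647 F [-0.4  0.2  0.5] j [ 0.28  0.91 -0.15  2.01  0.47  0.25  1.31]
max 0.0014 0.0019339079605813715
[[0.003, -0.002, 0.002]]
[[-0.0003, -0.0014, 0.0013]]
```

View pics/w4.png

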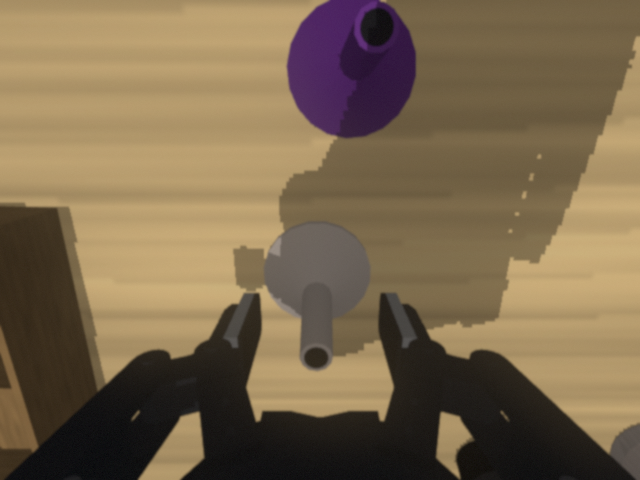

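The spout is centred between the fingers (318,355), so I'll close and lift.

Request:
move_arm --twist '[[0,0,0],[0,0,0],[0,0,0],[0,0,0],[0,0,0],[0,0,0],[0,0,0],[0,0,0]]' --dp '[[0,0,0],[0,0,0],[0,0,0],[0,0,0],[0,0,0],[0,0,0],[0,0,0],[0,0,0]]' --jaw '[-1,-1,-1,-1,-1,-1,-1,-1]'

```text
t: 11.77
tool_pos: [0.46, -0.1258, 0.0433]
ee_rot: [-0.001, 3.138, 0.003]
contact_force: [-0.5, -0.1, -0.7]
grip_width: 0.138
```

```bash
python3 -c "
from h import *
p,R=state()
plan([((p[0],p[1],.155),90,5),((.517,.337,.155),81.5,17)])"
```

```text
t 11.77 pos [ 0.46   -0.1258  0.0433] yaw 90.1 tilt 0.23 grip 0.138 F [-0.5 -0.1 -0.7] j [ 0.29  0.9  -0.15  2.01  0.47  0.26  1.31]
t 11.77 pos [ 0.46   -0.1258  0.0433] yaw 90.1 tilt 0.23 grip 0.138 F [-0.5 -0.1 -0.7] j [ 0.29  0.9  -0.15  2.01  0.47  0.26  1.31]
max 0.0224 0.02240022321317357
[[0.0, 0.001, 0.0], [0.0, 0.001, 0.0], [0.0, 0.001, 0.0], [0.0, 0.001, 0.0], [0.0, 0.001, 0.0]]
[[-0.0001, 0.0, -0.0223], [-0.0, 0.0001, -0.0224], [-0.0, 0.0, -0.0223], [-0.0, 0.0001, -0.0224], [-0.0001, 0.0, -0.0223]]
max 0.0275 0.02750654467576762
[[0.0, -0.0, 0.009], [0.0, -0.0, 0.009], [0.0, -0.0, 0.009], [0.0, -0.0, 0.009], [0.0, -0.0, 0.009], [0.0, -0.0, 0.009], [0.0, -0.0, 0.009], [0.0, -0.0, 0.009], [0.0, -0.0, 0.009], [0.0, -0.0, 0.009], [0.0, -0.0, 0.009], [0.0, -0.0, 0.009], [0.0, -0.0, 0.009], [0.0, -0.0, 0.009], [0.0, -0.0, 0.009], [0.0, -0.0, 0.009], [0.0, -0.0, 0.009]]
[[-0.0034, 0.0272, 0.0001], [-0.0031, 0.0273, 0.0001], [-0.0029, 0.0273, 0.0], [-0.0026, 0.0273, 0.0001], [-0.0024, 0.0273, 0.0], [-0.0022, 0.0273, 0.0001], [-0.0019, 0.0274, 0.0], [-0.0017, 0.0274, 0.0001], [-0.0014, 0.0274, 0.0], [-0.0012, 0.0274, 0.0001], [-0.0009, 0.0274, 0.0], [-0.0007, 0.0274, 0.0001], [-0.0004, 0.0274, 0.0], [-0.0002, 0.0275, 0.0001], [0.0001, 0.0274, 0.0], [0.0003, 0.0274, 0.0001], [0.0006, 0.0275, 0.0]]
```

Request:
move_arm --twist '[[0,0,0],[0,0,0],[0,0,0],[0,0,0],[0,0,0.009],[0,0,0.009],[0,0,0.009],[0,0,0.009],[0,0,0.009],[0,0,0.009],[0,0,0.009],[0,0,0.009],[0,0,0.009],[0,0,0.009],[0,0,0.009],[0,0,0.009],[0,0,0.009],[0,0,0.009],[0,0,0.009],[0,0,0.009]]' --dp '[[0,0,-0.012],[0,0,-0.03],[0,0,-0.035],[0,0,-0.03],[-0.0034,0.024,0],[-0.003,0.028,0],[-0.003,0.028,0],[-0.0025,0.028,0],[-0.0025,0.028,0],[-0.002,0.028,0],[-0.002,0.028,0],[-0.0015,0.028,0],[-0.0015,0.028,0],[-0.001,0.028,0],[-0.001,0.028,0],[-0.0005,0.028,0],[-0.0005,0.028,0],[0,0.028,0],[0,0.028,0],[0,0.02,0]]' --jaw '[-1,-1,-1,-1,-1,-1,-1,-1,-1,-1,-1,-1,-1,-1,-1,-1,-1,-1,-1,-1]'

```text
t: 13.43
tool_pos: [0.5145, 0.3233, 0.156]
ee_rot: [0.248, 3.132, 0.0]
contact_force: [-0.5, -0.7, 0.4]
grip_width: 0.135
```

Request:
move_arm --twist '[[0,0,0],[0,0,0]]' --dp '[[0,0,0],[0,0,0]]' --jaw '[-1,-1]'

```text
t: 13.6
tool_pos: [0.5132, 0.3281, 0.1552]
ee_rot: [-0.241, -3.131, -0.003]
contact_force: [0.8, 0.4, -0.4]
grip_width: 0.136
```

```bash
python3 -c "
from h import *
cv2.imwrite('pics/w5.png',cams.get_image('wrist')[:,:,::-1]);plan([((.517,.337,.15),81.5,2)])"
```

```text
t 13.65 pos [0.5131 0.3282 0.1552] yaw 81.2 tilt 0.14 grip 0.136 F [ 0.4  1.  -0.9] j [-0.54  0.85 -0.17  1.44  0.17  0.86  0.65]
max 0.0047 0.00552630075185924
[[0.001, -0.001, -0.003], [0.001, -0.001, -0.003]]
[[-0.0013, 0.0047, 0.0026], [-0.0012, 0.0046, 0.0027]]
```

View pics/w5.png

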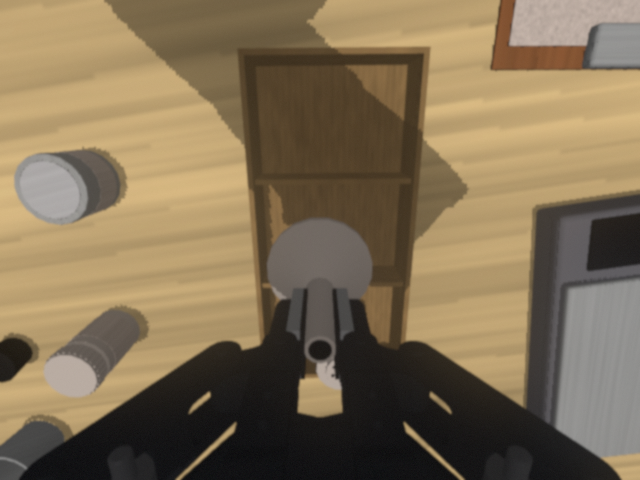

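The funnel is held vertical over compartment B, so I'll lower it.

Request:
move_arm --twist '[[0,0,0],[0,0,0],[0,0,0],[0,0,0],[0,0,0],[0,0,0],[0,0,0],[0,0,0],[0,0,0],[0,0,0]]' --dp '[[-0.0015,0.005,0],[-0.0015,0.004,0],[0,0,0],[0,0,0.02],[0,0,0.025],[0,0,0.022],[0,0,0.015],[0,0,0.008],[0,0,0.004],[0,0,0]]' --jaw '[-1,-1,-1,-1,-1,-1,-1,-1,-1,-1]'

```text
t: 14.48
tool_pos: [0.521, 0.3325, 0.0595]
ee_rot: [0.251, 3.129, 0.003]
contact_force: [-0.1, -0.1, 0.6]
grip_width: 0.133
```

```bash
python3 -c "
from h import *
plan([((.517,.337,.05),81.5,2)])"
```

```text
t 14.48 pos [0.521  0.3325 0.0595] yaw 80.8 tilt 0.17 grip 0.133 F [-0.1 -0.1  0.6] j [-0.55  1.   -0.15  1.48  0.2   0.68  0.63]
max 0.0048 0.0056515484603779165
[[0.001, 0.001, -0.006], [0.001, 0.001, -0.006]]
[[0.0023, 0.0019, 0.0047], [0.0023, 0.0019, 0.0048]]
```

Request:
move_arm --twist '[[0,0,0],[0,0,0],[0,0,0]]' --dp '[[0.002,0.002,0.005],[0.002,0.001,0.004],[0,0,0.002]]' --jaw '[-1,-1,-1]'

```text
t: 14.73
tool_pos: [0.5183, 0.3367, 0.0499]
ee_rot: [0.252, 3.127, 0.006]
contact_force: [-0.4, -0.5, -0.7]
grip_width: 0.136
```

Request:
move_arm --twist '[[0,0,0],[0,0,0]]' --dp '[[0.001,0,0.0015],[0,0,0.0015]]' --jaw '[-1,-1]'

```text
t: 14.9
tool_pos: [0.5173, 0.3373, 0.0472]
ee_rot: [0.251, 3.126, 0.007]
contact_force: [0.3, 0.8, -0.7]
grip_width: 0.136
```

Request:
move_arm --twist '[[0,0,0]]' --dp '[[0,0,0.0015]]' --jaw '[-1]'

```text
t: 14.98
tool_pos: [0.5174, 0.3375, 0.0459]
ee_rot: [0.251, 3.126, 0.008]
contact_force: [3.4, 0.3, 14.9]
grip_width: 0.138
```

Request:
move_arm --twist '[[0,0,0]]' --dp '[[0,0,0.0015]]' --jaw '[-1]'

```text
t: 15.07
tool_pos: [0.5177, 0.3376, 0.0456]
ee_rot: [0.251, 3.125, 0.008]
contact_force: [-12.1, -9.4, 49.5]
grip_width: 0.137
```

The funnel is on the floor (contact at z≈0.046). Release and lift.

Request:
move_arm --twist '[[0,0,0],[0,0,0],[0,0,0],[0,0,0],[0,0,0],[0,0,0],[0,0,0],[0,0,0],[0,0,0],[0,0,0]]' --dp '[[0,0,0],[0,0,0],[0,0,0],[0,0,0],[0,0,-0.008],[0,0,-0.02],[0,0,-0.03],[0,0,-0.03],[0,0,-0.03],[0,0,0]]' --jaw '[-1,-0.2,-0.2,-0.2,-0.2,-0.2,0,0.5,1,1]'

```text
t: 15.9
tool_pos: [0.5162, 0.3366, 0.1704]
ee_rot: [0.251, 3.126, 0.007]
contact_force: [0.9, 0.6, 0.2]
grip_width: 0.904
```

```bash
python3 -c "
from h import *
c=cams.get_image('side');cv2.imwrite('pics/e4.png',cv2.resize(c[70:240,80:300],None,fx=3,fy=3)[:,:,::-1])
plan([((.5955,.106,.16),90,9)])"
```

```text
t 15.95 pos [0.5157 0.3361 0.1681] yaw 80.8 tilt 0.26 grip 0.976 F [-0.7  0.4  0.3] j [-0.55  0.84 -0.17  1.41  0.16  0.9   0.64]
max 0.0254 0.0271178907734359
[[0.0, 0.0, -0.018], [0.0, 0.0, -0.018], [0.0, 0.0, -0.018], [0.0, 0.0, -0.018], [0.0, 0.0, -0.018], [0.0, 0.0, -0.018], [0.0, 0.0, -0.018], [0.0, 0.0, -0.018], [0.0, 0.0, -0.018]]
[[-0.0128, -0.0238, 0.0009], [-0.0124, -0.0241, 0.0009], [-0.012, -0.0243, 0.0009], [-0.0115, -0.0245, 0.0009], [-0.0111, -0.0247, 0.0008], [-0.0106, -0.0249, 0.0009], [-0.0102, -0.0251, 0.0008], [-0.0098, -0.0252, 0.0009], [-0.0093, -0.0254, 0.0008]]
```

View pics/e4.png

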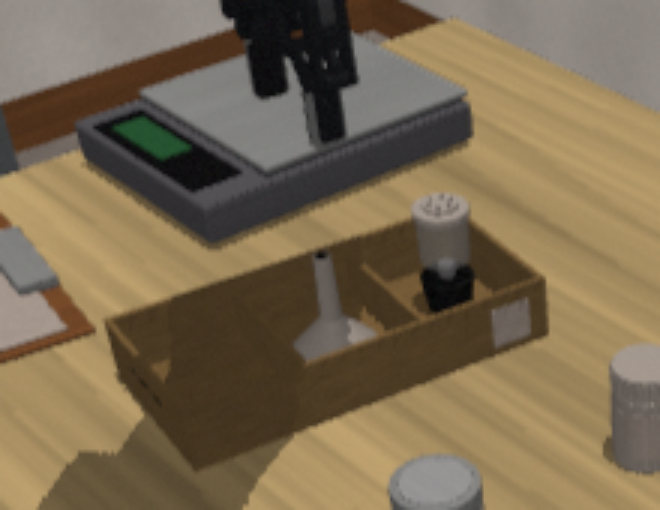

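The funnel stands in the middle compartment (335,330) and the airlock is undisturbed. Next, the tub.

Request:
move_arm --twist '[[0,0,-0.018],[0,0,-0.018],[0,0,-0.018],[0,0,-0.018],[0,0,-0.018],[0,0,-0.018],[0,0,-0.018],[0,0,-0.018],[0,0,0],[0,0,0],[0,0,0]]' --dp '[[-0.013,-0.024,0],[-0.0125,-0.024,0],[-0.012,-0.024,0],[-0.0115,-0.0245,0],[-0.011,-0.0245,0],[-0.0105,-0.025,0],[-0.01,-0.025,0],[-0.01,-0.025,0],[-0.006,-0.015,0],[0,0,0],[0,0,0]]' --jaw '[1,1,1,1,1,1,1,1,1,1,1]'

```text
t: 16.87
tool_pos: [0.5931, 0.107, 0.1623]
ee_rot: [-0.009, -3.137, -0.002]
contact_force: [-0.9, 0.9, 0.0]
grip_width: 0.998
```

```bash
python3 -c "
from h import *
c=cal('wrist');cv2.imwrite('pics/w6.png',cams.get_image('wrist')[:,:,::-1]);print(proj('wrist',(.5958,.1062,.072),c),proj('wrist',(.4491,.1322,.046),c))
plan([((.5955,.106,.15),90,2)])"
```

```text
[319.02612473 246.59204203] [355.41205413  30.77913089]
t 16.92 pos [0.593  0.107  0.1622] yaw 89.7 tilt 0.25 grip 1.001 F [-0.1 -1.1 -0.9] j [-0.11  0.84 -0.26  1.46  0.25  0.88  1.12]
max 0.0061 0.006256996084384263
[[0.0, -0.002, -0.003], [0.0, -0.002, -0.003]]
[[-0.0013, -0.0005, 0.0061], [-0.0012, -0.0005, 0.0061]]
```

View pics/w6.png

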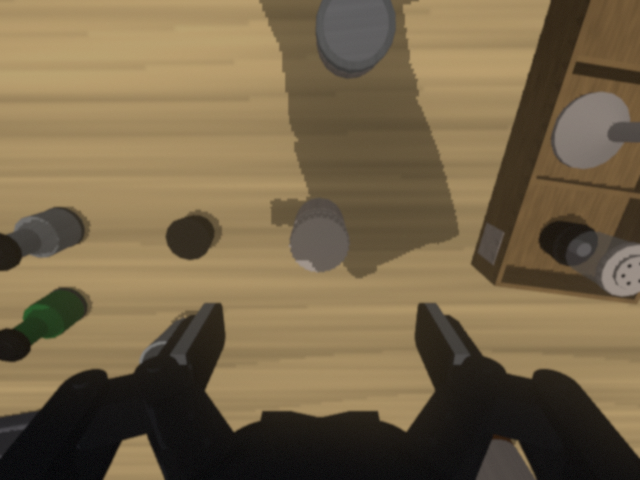

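The tub cap is at (320,240) and already centred. Descending.

Request:
move_arm --twist '[[0,0,0],[0,0,0],[0,0,0],[0,0,0],[0,0,0],[0,0,0],[0,0,0],[0,0,0]]' --dp '[[0,-0.001,0.02],[0,0,0.03],[0,0,0.03],[0,0,0.03],[0,0,0.018],[0,0,0.008],[0,0,0.003],[0,0,0]]' --jaw '[1,1,1,1,1,1,1,1]'

```text
t: 17.58
tool_pos: [0.5903, 0.1158, 0.0182]
ee_rot: [0.005, -3.138, -0.008]
contact_force: [0.9, 0.1, 0.9]
grip_width: 1.002
```

```bash
python3 -c "
from h import *
cv2.imwrite('pics/w7.png',cams.get_image('wrist')[:,:,::-1])
plan([((.593,.106,.02),90,1)])"
```

```text
t 17.63 pos [0.5905 0.1159 0.0187] yaw 90.2 tilt 0.35 grip 1.004 F [-0.8 -0.3  0. ] j [-0.14  1.05 -0.21  1.55  0.32  0.58  1.06]
max 0.0099 0.010293201639917485
[[0.006, -0.003, 0.003]]
[[-0.0025, -0.0099, -0.0013]]
```

View pics/w7.png

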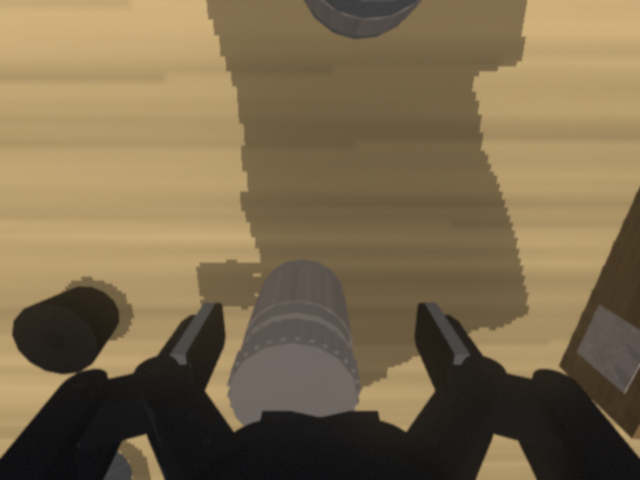

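The tool drifted 10 mm in y during the descent. I'll recentre over the tub (295,380), then close.

Request:
move_arm --twist '[[0.006,0,0],[0,0,0],[0,0,0],[0,0,0],[0,0,0],[0,0,0],[0,0,0],[0,0,0],[0,0,0],[0,0,0]]' --dp '[[-0.001,-0.005,0],[-0.0015,-0.005,0],[0,0,0],[0,0,0],[0,0,0],[0,0,0],[0,0,0],[0,0,0],[0,0,0],[0,0,0]]' --jaw '[1,1,1,-1,-1,-1,-1,-1,-1,-1]'

```text
t: 18.47
tool_pos: [0.5957, 0.1051, 0.024]
ee_rot: [-0.004, 3.137, 0.0]
contact_force: [0.2, 0.1, -2.0]
grip_width: 0.501
```

```bash
python3 -c "
from h import *
p,R=state()
plan([((p[0],p[1],.14),90,5),((.430,.350,.14),81.5,12)])"
```

```text
t 18.47 pos [0.5957 0.1051 0.024 ] yaw 90.1 tilt 0.24 grip 0.501 F [ 0.2  0.1 -2. ] j [-0.13  1.04 -0.2   1.54  0.32  0.59  1.07]
t 18.47 pos [0.5957 0.1051 0.024 ] yaw 90.1 tilt 0.24 grip 0.501 F [ 0.2  0.1 -2. ] j [-0.13  1.04 -0.2   1.54  0.32  0.59  1.07]
max 0.0232 0.02320021551624036
[[0.0, 0.001, 0.0], [0.0, 0.001, 0.0], [0.0, 0.001, 0.0], [0.0, 0.001, 0.0], [0.0, 0.001, 0.0]]
[[-0.0001, 0.0, -0.0232], [-0.0001, 0.0, -0.0232], [-0.0, 0.0, -0.0232], [-0.0, 0.0, -0.0232], [-0.0, 0.0, -0.0232]]
max 0.0204 0.02466779276708802
[[0.0, -0.0, 0.013], [0.0, -0.0, 0.013], [0.0, -0.0, 0.013], [0.0, -0.0, 0.013], [0.0, -0.0, 0.013], [0.0, -0.0, 0.013], [0.0, -0.0, 0.013], [0.0, -0.0, 0.013], [0.0, -0.0, 0.013], [0.0, -0.0, 0.013], [0.0, -0.0, 0.013], [0.0, -0.0, 0.013]]
[[0.0138, 0.0204, 0.0], [0.014, 0.0203, 0.0], [0.0143, 0.0201, 0.0], [0.0145, 0.0199, 0.0], [0.0148, 0.0197, 0.0], [0.0151, 0.0195, 0.0], [0.0153, 0.0193, 0.0], [0.0156, 0.0191, 0.0], [0.0158, 0.0189, 0.0], [0.016, 0.0187, 0.0], [0.0163, 0.0185, 0.0001], [0.0165, 0.0182, 0.0]]
```

Request:
move_arm --twist '[[0,0,0],[0,0,0],[0,0,0],[0,0,0],[0,0,0],[0,0,0.013],[0,0,0.013],[0,0,0.013],[0,0,0.013],[0,0,0.013],[0,0,0.013],[0,0,0.013],[0,0,0.013],[0,0,0.013],[0,0,0.013],[0,0,0.013],[0,0,0.013],[0,0,0],[0,0,0]]' --dp '[[0,0,-0.01],[0,0,-0.03],[0,0,-0.035],[0,0,-0.03],[0,0,-0.02],[0.014,0.02,0],[0.014,0.02,0],[0.0145,0.02,0],[0.0145,0.02,0],[0.015,0.02,0],[0.015,0.0195,0],[0.0155,0.0195,0],[0.0155,0.019,0],[0.016,0.019,0],[0.016,0.019,0],[0.0165,0.0185,0],[0.0165,0.018,0],[0,0,0],[0,0,0]]' --jaw '[-1,-1,-1,-1,-1,-1,-1,-1,-1,-1,-1,-1,-1,-1,-1,-1,-1,-1,-1]'

```text
t: 20.05
tool_pos: [0.4192, 0.3616, 0.1663]
ee_rot: [0.253, 3.124, 0.008]
contact_force: [1.0, -0.5, -0.3]
grip_width: 0.5
```

```bash
python3 -c "
from h import *
cv2.imwrite('pics/w8.png',cams.get_image('wrist')[:,:,::-1])
plan([((.430,.350,.14),81.5,2)])"
```

```text
t 20.10 pos [0.4191 0.3619 0.1664] yaw 80.7 tilt 0.53 grip 0.500 F [-0.9  0.7 -1.6] j [-0.7   0.76 -0.14  1.66  0.15  0.73  0.5 ]
max 0.0132 0.015489996772110702
[[0.003, 0.003, -0.007], [0.003, 0.003, -0.007]]
[[-0.0063, -0.0051, 0.0132], [-0.0062, -0.0051, 0.0132]]
```

View pics/w8.png

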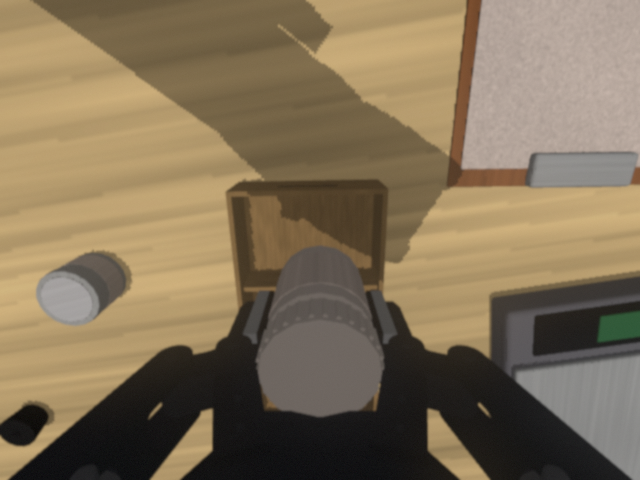

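The tub is held upright over compartment A. I'll correct 12 mm and lower it.

Request:
move_arm --twist '[[0.003,0.004,-0.007],[0.003,0.004,-0.007],[0,0,0],[0,0,0],[0,0,0],[0,0,0],[0,0,0],[0,0,0],[0,0,0],[0,0,0],[0,0,0]]' --dp '[[-0.006,-0.005,0],[-0.006,-0.005,0],[0,0,0.01],[0,0,0.025],[0,0,0.028],[0,0,0.025],[0,0,0.018],[0,0,0.01],[0,0,0.005],[0,0,0.002],[0,0,0]]' --jaw '[-1,-1,-1,-1,-1,-1,-1,-1,-1,-1,-1]'

```text
t: 21.02
tool_pos: [0.4364, 0.3397, 0.0349]
ee_rot: [-0.247, -3.13, 0.002]
contact_force: [-0.1, -0.1, -1.0]
grip_width: 0.496
```

```bash
python3 -c "
from h import *
plan([((.430,.350,.03),81.5,2)])"
```

```text
t 21.02 pos [0.4364 0.3397 0.0349] yaw 81.0 tilt 0.11 grip 0.496 F [-0.1 -0.1 -1. ] j [-0.66  0.97 -0.11  1.73  0.2   0.45  0.51]
max 0.0046 0.00655133574166368
[[-0.001, -0.001, -0.005], [-0.001, -0.001, -0.005]]
[[0.004, 0.0046, 0.0024], [0.0039, 0.0046, 0.0025]]
```

Request:
move_arm --twist '[[0,0,0],[0,0,0],[0,0,0],[0,0,0]]' --dp '[[0.003,0.004,0.001],[0.003,0.004,0.002],[0,0,0.002],[0,0,0.0015]]' --jaw '[-1,-1,-1,-1]'

```text
t: 21.35
tool_pos: [0.4324, 0.3499, 0.03]
ee_rot: [0.249, 3.131, 0.002]
contact_force: [-0.2, -0.3, -0.1]
grip_width: 0.499
```

Request:
move_arm --twist '[[0,0,0]]' --dp '[[0,0,0.0015]]' --jaw '[-1]'

```text
t: 21.43
tool_pos: [0.4324, 0.3503, 0.0286]
ee_rot: [0.248, 3.131, 0.003]
contact_force: [0.2, 0.6, -1.0]
grip_width: 0.497
```

Request:
move_arm --twist '[[0,0,0]]' --dp '[[0,0,0.0015]]' --jaw '[-1]'

```text
t: 21.52
tool_pos: [0.4324, 0.3504, 0.0276]
ee_rot: [0.248, 3.13, 0.003]
contact_force: [-8.9, -7.7, 51.0]
grip_width: 0.503
```

Request:
move_arm --twist '[[0,0,0]]' --dp '[[0,0,0.001]]' --jaw '[-1]'

```text
t: 21.6
tool_pos: [0.4324, 0.3504, 0.0277]
ee_rot: [0.248, 3.13, 0.004]
contact_force: [-7.6, -5.5, 36.6]
grip_width: 0.496
```

The tub has floor contact. Release and lift.

Request:
move_arm --twist '[[0,0,0],[0,0,0],[0,0,0],[0,0,0],[0,0,0],[0,0,0],[0,0,0],[0,0,0],[0,0,0],[0,0,0],[0,0,0]]' --dp '[[0,0,0],[0,0,0],[0,0,0],[0,0,0],[0,0,-0.008],[0,0,-0.02],[0,0,-0.03],[0,0,-0.03],[0,0,-0.03],[0,0,-0.02],[0,0,0]]' --jaw '[-1,0.4,0.4,0.4,0.4,0.4,0.4,0.4,1,1,1]'

```text
t: 22.52
tool_pos: [0.4315, 0.3493, 0.1743]
ee_rot: [0.247, 3.131, 0.002]
contact_force: [0.4, -1.5, 0.9]
grip_width: 0.999
```

```bash
python3 -c "
from h import *
c=cams.get_image('side');cv2.imwrite('pics/e5.png',cv2.resize(c[70:270,80:300],None,fx=3,fy=3)[:,:,::-1])
plan([((.449,.132,.15),90,8)])"
```

```text
t 22.57 pos [0.4313 0.3491 0.1729] yaw 81.0 tilt 0.04 grip 1.000 F [ 0.5 -0.9  1.2] j [-0.66  0.75 -0.15  1.64  0.15  0.76  0.53]
max 0.0271 0.02741988329661525
[[0.0, 0.0, -0.02], [0.0, 0.0, -0.02], [0.0, 0.0, -0.02], [0.0, 0.0, -0.02], [0.0, 0.0, -0.02], [0.0, 0.0, -0.02], [0.0, 0.0, -0.02], [0.0, 0.0, -0.02]]
[[-0.0064, -0.0264, 0.0028], [-0.0059, -0.0266, 0.0029], [-0.0054, -0.0267, 0.0028], [-0.0049, -0.0268, 0.0029], [-0.0043, -0.0269, 0.0028], [-0.0038, -0.027, 0.0029], [-0.0032, -0.027, 0.0028], [-0.0027, -0.0271, 0.0029]]
```

View pics/e5.png

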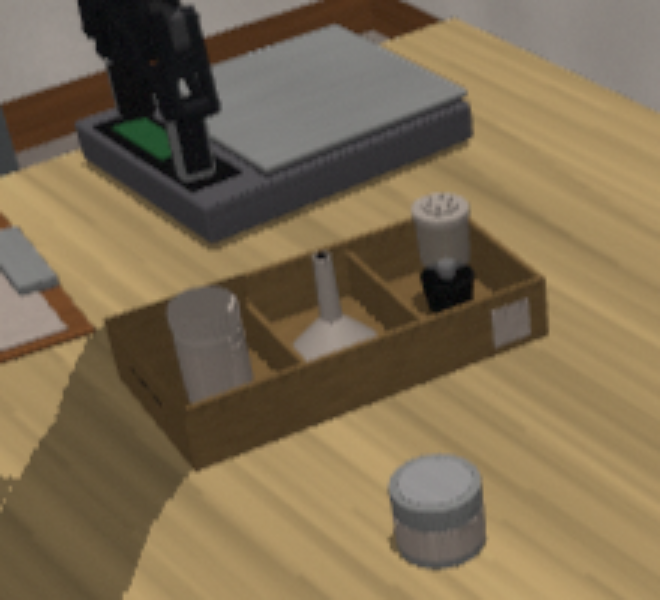

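All three articles stand in carton3. Next, the tin.

Request:
move_arm --twist '[[0,0,-0.02],[0,0,-0.02],[0,0,-0.02],[0,0,-0.02],[0,0,-0.02],[0,0,-0.02],[0,0,-0.02],[0,0,-0.02],[0,0,0],[0,0,0]]' --dp '[[-0.0065,-0.026,0.003],[-0.006,-0.0265,0.003],[-0.0055,-0.0265,0.003],[-0.005,-0.0265,0.003],[-0.0045,-0.027,0.003],[-0.004,-0.027,0.003],[-0.003,-0.027,0.003],[-0.003,-0.02,0.003],[0,0,0],[0,0,0]]' --jaw '[1,1,1,1,1,1,1,1,1,1]'

```text
t: 23.4
tool_pos: [0.4471, 0.1305, 0.1428]
ee_rot: [0.021, -3.134, 0.0]
contact_force: [-0.2, -0.1, -0.2]
grip_width: 0.997
```

```bash
python3 -c "
from h import *
c=cal('wrist');cv2.imwrite('pics/w9.png',cams.get_image('wrist')[:,:,::-1]);print(proj('wrist',(.4491,.1322,.046),c))
plan([((.449,.132,.12),90,2)])"
```

```text
[322.3941186  243.25735608]
t 23.45 pos [0.4471 0.1305 0.1428] yaw 90.8 tilt 0.45 grip 1.004 F [ 0.4 -0.3 -0.7] j [-0.22  0.71 -0.23  1.97  0.3   0.51  0.92]
max 0.0114 0.011471704319759989
[[-0.0, -0.004, 0.007], [-0.0, -0.004, 0.007]]
[[-0.001, 0.0007, 0.0114], [-0.001, 0.0008, 0.0114]]
```

View pics/w9.png

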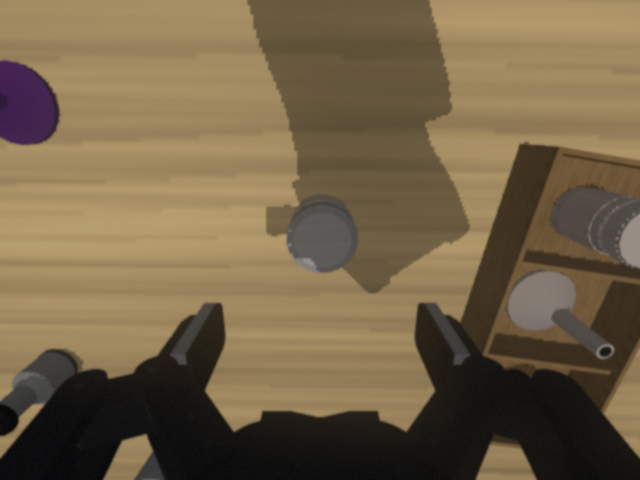

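Request:
move_arm --twist '[[0,-0.004,0.007],[0,-0.004,0.007],[0,0,0],[0,0,0],[0,0,0],[0,0,0]]' --dp '[[0,0.001,0.015],[0,0,0.025],[0,0,0.025],[0,0,0.015],[0,0,0.005],[0,0,0]]' --jaw '[1,1,1,1,1,1]'

```text
t: 23.95
tool_pos: [0.4466, 0.1375, 0.0545]
ee_rot: [-0.005, 3.139, 0.004]
contact_force: [-0.0, 0.5, 0.3]
grip_width: 1.0
```

```bash
python3 -c "
from h import *
plan([((.447,.132,.008),90,4)])"
```

```text
t 23.95 pos [0.4466 0.1375 0.0545] yaw 90.2 tilt 0.19 grip 1.000 F [-0.   0.5  0.3] j [-0.3   0.88 -0.11  2.04  0.36  0.24  0.85]
max 0.0117 0.011783462988442744
[[0.001, 0.001, 0.001], [0.001, 0.001, 0.001], [0.001, 0.001, 0.001], [0.001, 0.001, 0.001]]
[[-0.0001, -0.0014, 0.0116], [-0.0001, -0.0014, 0.0116], [-0.0001, -0.0014, 0.0116], [-0.0, -0.0014, 0.0117]]
```

Request:
move_arm --twist '[[0,0,0],[0,0,0],[0,0,0],[0,0,0],[0,0,0],[0,0,0]]' --dp '[[0,-0.003,0.008],[0,-0.003,0.014],[0,-0.002,0.014],[0,0,0.006],[0,0,0.003],[0,0,0]]' --jaw '[1,1,1,1,1,1]'

```text
t: 24.45
tool_pos: [0.4484, 0.1313, 0.0101]
ee_rot: [-0.008, 3.135, 0.007]
contact_force: [-0.8, 0.4, -0.2]
grip_width: 0.999
```

```bash
python3 -c "
from h import *
cv2.imwrite('pics/w10.png',cams.get_image('wrist')[:,:,::-1])
plan([((.447,.132,.008),90,1)])"
```

```text
t 24.50 pos [0.4485 0.1314 0.0104] yaw 90.3 tilt 0.50 grip 0.999 F [ 0.2 -0.5 -0.5] j [-0.32  0.97 -0.06  2.05  0.38  0.12  0.84]
max 0.0024 0.0028930952282978863
[[0.005, 0.007, 0.005]]
[[0.0015, 0.0006, 0.0024]]
```

View pics/w10.png

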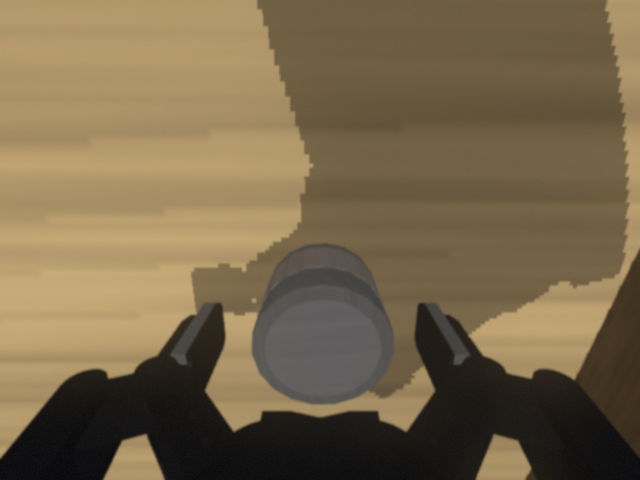

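The tin is centred at (322,340). Joint 6 is at 0.12 with a lower limit of 0, so I won't go lower. Closing.

Request:
move_arm --twist '[[0,0,0],[0,0,0],[0,0,0],[0,0,0],[0,0,0],[0,0,0],[0,0,0]]' --dp '[[0.001,0,0.001],[0,0,0.001],[0,0,0],[0,0,0],[0,0,0],[0,0,0],[0,0,0]]' --jaw '[-1,-1,-1,-1,-1,-1,-1]'

```text
t: 25.08
tool_pos: [0.4484, 0.1319, 0.0107]
ee_rot: [-0.007, 3.131, 0.01]
contact_force: [-1.0, -0.7, -2.1]
grip_width: 0.626
```

```bash
python3 -c "
from h import *
p,R=state()
plan([((p[0],p[1],.15),90,5),((.552,-.338,.15),88,17)])"
```

```text
t 25.08 pos [0.4484 0.1319 0.0107] yaw 90.3 tilt 0.69 grip 0.626 F [-1.  -0.7 -2.1] j [-0.32  0.97 -0.05  2.06  0.38  0.11  0.84]
t 25.08 pos [0.4484 0.1319 0.0107] yaw 90.3 tilt 0.69 grip 0.626 F [-1.  -0.7 -2.1] j [-0.32  0.97 -0.05  2.06  0.38  0.11  0.84]
max 0.0279 0.02790089604295891
[[0.001, 0.002, 0.001], [0.001, 0.002, 0.001], [0.001, 0.002, 0.001], [0.001, 0.002, 0.001], [0.001, 0.002, 0.001]]
[[-0.0003, 0.0002, -0.0278], [-0.0002, 0.0001, -0.0279], [-0.0002, 0.0001, -0.0279], [-0.0001, 0.0001, -0.0278], [-0.0001, 0.0001, -0.0279]]
max 0.0276 0.02837710344626456
[[0.0, 0.0, 0.002], [0.0, 0.0, 0.002], [0.0, 0.0, 0.002], [0.0, 0.0, 0.002], [0.0, 0.0, 0.002], [0.0, 0.0, 0.002], [0.0, 0.0, 0.002], [0.0, 0.0, 0.002], [0.0, 0.0, 0.002], [0.0, 0.0, 0.002], [0.0, 0.0, 0.002], [0.0, 0.0, 0.002], [0.0, 0.0, 0.002], [0.0, 0.0, 0.002], [0.0, 0.0, 0.002], [0.0, 0.0, 0.002], [0.0, 0.0, 0.002]]
[[-0.0061, -0.0276, -0.0], [-0.0062, -0.0276, -0.0], [-0.0062, -0.0276, -0.0], [-0.0063, -0.0276, -0.0], [-0.0063, -0.0276, -0.0], [-0.0064, -0.0276, -0.0], [-0.0064, -0.0276, -0.0], [-0.0065, -0.0276, -0.0], [-0.0065, -0.0275, -0.0001], [-0.0066, -0.0275, -0.0], [-0.0066, -0.0275, -0.0001], [-0.0067, -0.0275, -0.0], [-0.0068, -0.0275, -0.0001], [-0.0068, -0.0275, -0.0], [-0.0069, -0.0275, -0.0001], [-0.0069, -0.0274, -0.0], [-0.007, -0.0275, -0.0001]]
```

Request:
move_arm --twist '[[0,0.002,0.001],[0,0.002,0.001],[0,0.002,0],[0,0.002,0],[0,0.002,0],[0,0,0.002],[0,0,0.002],[0,0,0.002],[0,0,0.002],[0,0,0.002],[0,0,0.002],[0,0,0.002],[0,0,0.002],[0,0,0.002],[0,0,0.002],[0,0,0.002],[0,0,0.002],[0,0,0.002],[0,0,0.002],[0,0,0.002]]' --dp '[[0,0,-0.01],[0,0,-0.03],[0,0,-0.035],[0,0,-0.035],[0,0,-0.025],[-0.006,-0.0275,0],[-0.006,-0.0275,0],[-0.006,-0.0275,0],[-0.0065,-0.0275,0],[-0.0065,-0.0275,0],[-0.0065,-0.0275,0],[-0.0065,-0.0275,0],[-0.0065,-0.0275,0],[-0.0065,-0.0275,0],[-0.0065,-0.0275,0],[-0.0065,-0.0275,0],[-0.0065,-0.0275,0],[-0.0065,-0.0275,0],[-0.007,-0.0275,0],[-0.007,-0.0275,0]]' --jaw '[-1,-1,-1,-1,-1,-1,-1,-1,-1,-1,-1,-1,-1,-1,-1,-1,-1,-1,-1,-1]'

```text
t: 26.75
tool_pos: [0.5418, -0.2969, 0.15]
ee_rot: [-0.029, -3.139, -0.012]
contact_force: [-0.4, 0.9, -2.2]
grip_width: 0.628
```

Request:
move_arm --twist '[[0,0,0],[0,0,0]]' --dp '[[0,0,0],[0,0,0]]' --jaw '[-1,-1]'

```text
t: 26.92
tool_pos: [0.5406, -0.3034, 0.1488]
ee_rot: [-0.04, -3.138, -0.01]
contact_force: [0.2, 2.0, -1.6]
grip_width: 0.621
```

```bash
python3 -c "
from h import *
c=cal('wrist');cv2.imwrite('pics/w11.png',cams.get_image('wrist')[:,:,::-1])
u=np.array([1,-.035,0]);v=np.array([.035,1,0]);c0=np.array([.508,-.336,0])
for a,b,z in[(-.09,.064,.048),(-.09,-.064,.048),(.09,.064,.048),(.09,-.064,.048),(0,.06,.04),(0,-.06,.04)]: print(proj('wrist',c0+a*u+b*v+(0,0,z),c).round())
plan([((.552,-.338,.14),88,2)])"
```

```text
[367.  64.]
[172.  62.]
[355. 306.]
[201. 305.]
[354. 197.]
[197. 196.]
t 26.97 pos [ 0.5404 -0.3038  0.1487] yaw 88.5 tilt 0.39 grip 0.624 F [-0.9 -2.4 -2. ] j [ 0.64  0.9  -0.39  1.39  0.37  0.93  1.7 ]
max 0.017 0.018609943578635588
[[0.003, -0.002, 0.004], [0.003, -0.002, 0.004]]
[[-0.0063, -0.017, 0.0042], [-0.0063, -0.0169, 0.0043]]
```

View pics/w11.png

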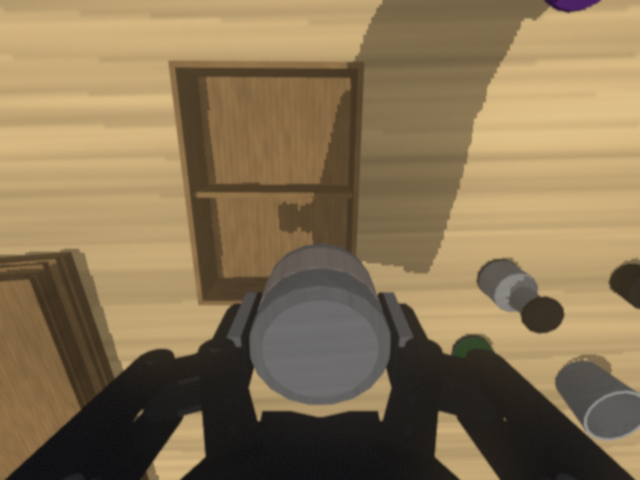

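Carton2 matches the model within about 4 mm. I'll shift over the far compartment and lower.

Request:
move_arm --twist '[[0,0,0],[0,0,0],[0,0,0],[0,0,0],[0,0,0],[0,0,0],[0,0,0],[0,0,0],[0,0,0],[0,0,0],[0,0,0]]' --dp '[[-0.004,-0.014,0],[-0.004,-0.014,0],[-0.001,-0.007,0],[0,0,0],[0,0,0.015],[0,0,0.02],[0,0,0.02],[0,0,0.015],[0,0,0.005],[0,0,0],[0,0,0]]' --jaw '[-1,-1,-1,-1,-1,-1,-1,-1,-1,-1,-1]'

```text
t: 27.88
tool_pos: [0.549, -0.33, 0.0726]
ee_rot: [-0.027, -3.138, -0.013]
contact_force: [-0.6, -0.1, -2.0]
grip_width: 0.627
```

```bash
python3 -c "
from h import *
plan([((.550,-.338,.02),88,3)]);cv2.imwrite('pics/w12.png',cams.get_image('wrist')[:,:,::-1])"
```

```text
t 27.88 pos [ 0.549  -0.33    0.0726] yaw 89.0 tilt 0.54 grip 0.627 F [-0.6 -0.1 -2. ] j [ 0.65  1.03 -0.37  1.36  0.42  0.84  1.72]
max 0.0175 0.017729636206081614
[[0.003, -0.001, 0.006], [0.003, -0.001, 0.006], [0.003, -0.001, 0.006]]
[[-0.0004, -0.0028, 0.0175], [-0.0005, -0.0028, 0.0175], [-0.0004, -0.0027, 0.0175]]
```

View pics/w12.png

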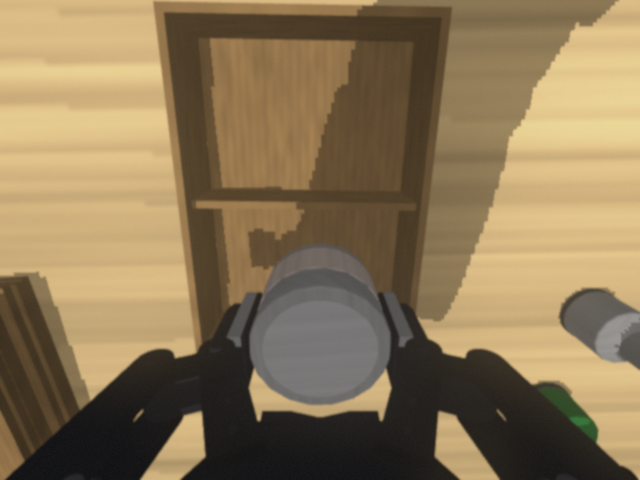

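Request:
move_arm --twist '[[0,0,0],[0,0,0],[0,0,0],[0,0,0],[0,0,0],[0,0,0],[0,0,0]]' --dp '[[0,-0.004,0.008],[0,-0.004,0.014],[0,-0.002,0.014],[0,0,0.008],[0,0,0.003],[0,0,0.001],[0,0,0]]' --jaw '[-1,-1,-1,-1,-1,-1,-1]'

```text
t: 28.52
tool_pos: [0.5492, -0.3412, 0.021]
ee_rot: [-0.028, -3.14, -0.012]
contact_force: [-0.1, 0.8, -1.7]
grip_width: 0.623
```

```bash
python3 -c "
from h import *
plan([((.550,-.338,.018),88,1)])"
```

```text
t 28.52 pos [ 0.5492 -0.3412  0.021 ] yaw 89.0 tilt 0.43 grip 0.623 F [-0.1  0.8 -1.7] j [ 0.66  1.11 -0.35  1.35  0.44  0.76  1.72]
max 0.0032 0.004458699361921591
[[0.007, -0.002, 0.017]]
[[-0.0008, 0.0032, 0.003]]
```

Request:
move_arm --twist '[[0.005,0,0],[0,0,0],[0,0,0]]' --dp '[[0,0.002,0.002],[0,0,0.002],[0,0,0.001]]' --jaw '[-1,-1,-1]'

```text
t: 28.77
tool_pos: [0.5496, -0.3389, 0.0164]
ee_rot: [-0.028, -3.141, -0.002]
contact_force: [0.2, -0.5, -1.4]
grip_width: 0.625
```

Request:
move_arm --twist '[[0,0,0]]' --dp '[[0,0,0.0015]]' --jaw '[-1]'

```text
t: 28.85
tool_pos: [0.5499, -0.3388, 0.0152]
ee_rot: [-0.027, -3.141, -0.002]
contact_force: [0.6, 0.4, -1.3]
grip_width: 0.626
```

Request:
move_arm --twist '[[0,0,0]]' --dp '[[0,0,0.001]]' --jaw '[-1]'

```text
t: 28.93
tool_pos: [0.5499, -0.3388, 0.0143]
ee_rot: [-0.027, -3.141, -0.002]
contact_force: [-7.3, 1.2, 13.1]
grip_width: 0.627
```

Request:
move_arm --twist '[[0,0,0]]' --dp '[[0,0,0.001]]' --jaw '[-1]'

```text
t: 29.02
tool_pos: [0.5498, -0.3389, 0.014]
ee_rot: [-0.028, -3.141, -0.001]
contact_force: [-11.3, 4.2, 28.9]
grip_width: 0.623
```

The tin is on the floor. Release and lift.

Request:
move_arm --twist '[[0,0,0],[0,0,0],[0,0,0],[0,0,0],[0,0,0],[0,0,0],[0,0,0],[0,0,0],[0,0,0],[0,0,0],[0,0,0]]' --dp '[[0,0,0],[0,0,0],[0,0,0],[0,0,0],[0,0,-0.008],[0,0,-0.02],[0,0,-0.03],[0,0,-0.03],[0,0,-0.03],[0,0,-0.015],[0,0,0]]' --jaw '[0.55,0.55,0.55,0.55,0.55,0.55,0.55,0.55,0.55,0.55,0.55]'

```text
t: 29.93
tool_pos: [0.5497, -0.3384, 0.156]
ee_rot: [0.027, 3.141, 0.002]
contact_force: [0.4, -0.1, 0.8]
grip_width: 0.773
```

```bash
python3 -c "
from h import *
c=cams.get_image('side');cv2.imwrite('pics/e6.png',cv2.resize(c[200:470,340:600],None,fx=2,fy=2)[:,:,::-1])
plan([((.600,-.135,.155),90,8)])"
```

```text
t 29.98 pos [ 0.5495 -0.3384  0.1549] yaw 89.0 tilt 0.10 grip 0.775 F [-0.7  0.1  0.3] j [ 0.67  0.93 -0.4   1.28  0.37  1.01  1.77]
max 0.0255 0.02626689932215068
[[0.0, -0.0, -0.002], [0.0, -0.0, -0.002], [0.0, -0.0, -0.002], [0.0, -0.0, -0.002], [0.0, -0.0, -0.002], [0.0, -0.0, -0.002], [0.0, -0.0, -0.002], [0.0, -0.0, -0.002]]
[[-0.0059, 0.0255, 0.0], [-0.0059, 0.0255, 0.0], [-0.006, 0.0255, 0.0], [-0.006, 0.0255, 0.0], [-0.0061, 0.0255, 0.0], [-0.0061, 0.0255, 0.0001], [-0.0062, 0.0254, 0.0], [-0.0063, 0.0255, 0.0001]]
```

View pics/e6.png

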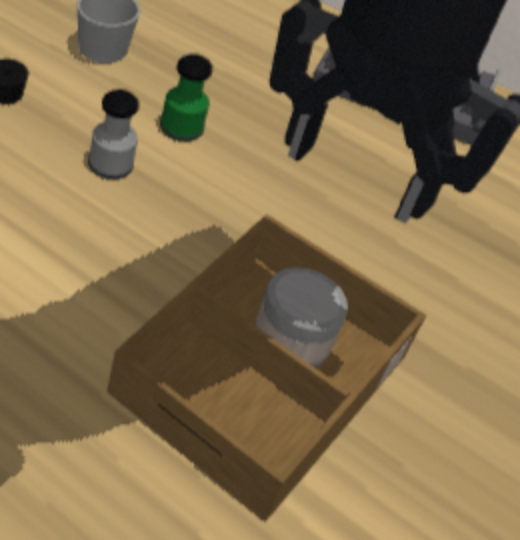

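The tin sits flat in the far compartment. Next is the capper, the grey one rather than the green.

Request:
move_arm --twist '[[0,0,-0.002],[0,0,-0.002],[0,0,-0.002],[0,0,-0.002],[0,0,-0.002],[0,0,-0.002],[0,0,-0.002],[0,0,-0.002],[0,0,0],[0,0,0]]' --dp '[[-0.006,0.0255,0],[-0.006,0.0255,0],[-0.006,0.0255,0],[-0.006,0.0255,0],[-0.006,0.0255,0],[-0.006,0.0255,0],[-0.006,0.0255,0],[-0.005,0.02,0],[0,0,0],[0,0,0]]' --jaw '[0.5,0.5,0.5,0.5,0.5,0.5,0.5,0.5,0.5,0.5]'

```text
t: 30.82
tool_pos: [0.5965, -0.1317, 0.1475]
ee_rot: [-0.003, -3.131, -0.006]
contact_force: [0.4, -1.1, -0.9]
grip_width: 0.752
```

```bash
python3 -c "
from h import *
c=cal('wrist');cv2.imwrite('pics/w13.png',cams.get_image('wrist')[:,:,::-1]);print(proj('wrist',(.601,-.1348,.077),c),proj('wrist',(.601,-.1348,.034),c))
plan([((.600,-.135,.14),90,2)])"
```

```text
[315.47848063 259.41499146] [315.93097041 239.85513465]
t 30.87 pos [ 0.5965 -0.1316  0.1474] yaw 89.9 tilt 0.65 grip 0.751 F [-0.1  0.8 -0.9] j [ 0.33  0.88 -0.36  1.43  0.35  0.91  1.44]
max 0.0037 0.004491102314577124
[[0.002, -0.005, -0.001], [0.002, -0.005, -0.001]]
[[-0.0018, -0.0017, 0.0037], [-0.0018, -0.0018, 0.0037]]
```

View pics/w13.png

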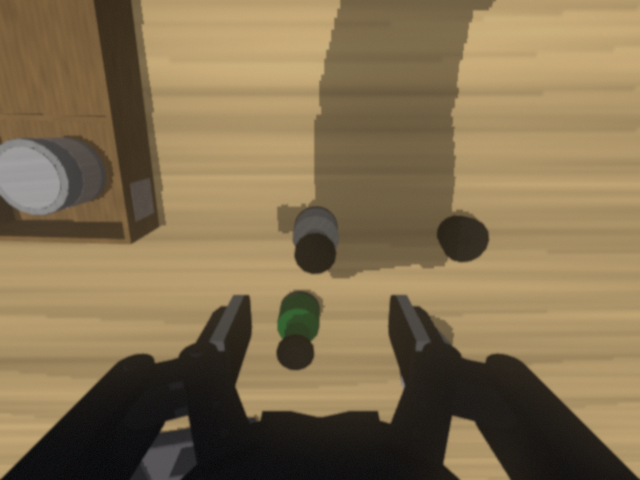

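The grey capper's head is at (316,253), and the green one at (296,352) is clear of the jaw line. Descending in two stages.

Request:
move_arm --twist '[[0.002,-0.005,0],[0.002,-0.005,0],[0,0,0],[0,0,0],[0,0,0],[0,0,0],[0,0,0]]' --dp '[[-0.001,-0.003,0.01],[0,-0.002,0.02],[0,0,0.025],[0,0,0.02],[0,0,0.008],[0,0,0],[0,0,0]]' --jaw '[0.5,0.5,0.5,0.5,0.5,0.5,0.5]'

```text
t: 31.45
tool_pos: [0.5955, -0.1431, 0.0602]
ee_rot: [-0.013, -3.14, 0.003]
contact_force: [0.1, 0.1, 0.1]
grip_width: 0.749
```

```bash
python3 -c "
from h import *
cv2.imwrite('pics/w14.png',cams.get_image('wrist')[:,:,::-1])
plan([((.598,-.135,.009),90,3)])"
```

```text
t 31.50 pos [ 0.5956 -0.1432  0.0605] yaw 89.5 tilt 0.12 grip 0.749 F [-0.1  0.1 -0.5] j [ 0.33  1.   -0.31  1.49  0.41  0.72  1.4 ]
max 0.0172 0.01744476998988522
[[-0.001, -0.0, -0.003], [-0.001, -0.0, -0.003], [-0.001, -0.0, -0.003]]
[[-0.0008, 0.0028, 0.0172], [-0.0008, 0.0027, 0.0171], [-0.0009, 0.0027, 0.0172]]
```

View pics/w14.png

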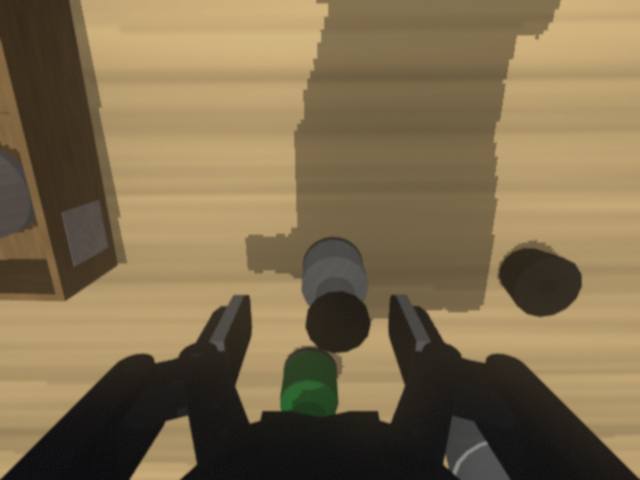

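Request:
move_arm --twist '[[0,0,0],[0,0,0],[0,0,0],[0,0,0],[0,0,0],[0,0,0],[0,0,0]]' --dp '[[-0.001,0.005,0],[-0.001,0.003,0.008],[0,0,0.016],[0,0,0.015],[0,0,0.006],[0,0,0.002],[0,0,0]]' --jaw '[0.5,0.5,0.5,0.5,0.5,0.5,0.5]'

```text
t: 32.08
tool_pos: [0.601, -0.1335, 0.0156]
ee_rot: [0.013, 3.135, -0.004]
contact_force: [-0.0, 0.7, 0.3]
grip_width: 0.751
```

```bash
python3 -c "
from h import *
cv2.imwrite('pics/w15.png',cams.get_image('wrist')[:,:,::-1])
plan([((.598,-.135,.009),90,1)])"
```

```text
t 32.13 pos [ 0.6011 -0.1335  0.016 ] yaw 89.5 tilt 0.43 grip 0.748 F [ 0.   0.8 -1.7] j [ 0.3   1.07 -0.28  1.5   0.43  0.63  1.37]
max 0.007 0.007841555968046138
[[-0.002, 0.007, -0.008]]
[[0.0032, -0.0015, 0.007]]
```

View pics/w15.png

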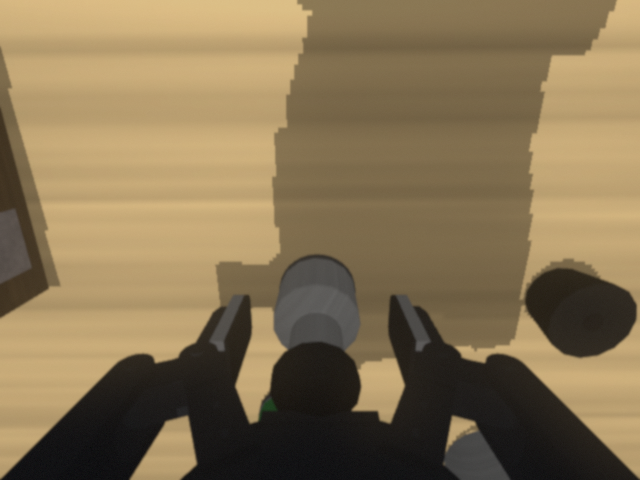

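Request:
move_arm --twist '[[0,0.004,0],[0,0,0],[0,0,0],[0,0,0]]' --dp '[[0.001,-0.001,0.004],[0.001,0,0.004],[0,0,0.002],[0,0,0.0005]]' --jaw '[0.5,0.5,0.5,0.5]'

```text
t: 32.47
tool_pos: [0.6, -0.1348, 0.0065]
ee_rot: [0.013, 3.136, -0.005]
contact_force: [1.0, 0.3, -0.4]
grip_width: 0.748
```

Request:
move_arm --twist '[[0,0,0],[0,0,0],[0,0,0],[0,0,0],[0,0,0],[0,0,0]]' --dp '[[0.001,0,0],[0,0,0],[0,0,0],[0,0,0],[0,0,0],[0,0,0]]' --jaw '[-1,-1,-1,-1,-1,-1]'

```text
t: 32.97
tool_pos: [0.5988, -0.135, 0.007]
ee_rot: [0.014, 3.136, -0.005]
contact_force: [-1.0, 0.2, -3.4]
grip_width: 0.423
```

```bash
python3 -c "
from h import *
p,R=state()
plan([((p[0],p[1],.14),90,5),((.463,-.335,.14),88,10)])"
```

```text
t 32.97 pos [ 0.5988 -0.135   0.007 ] yaw 89.5 tilt 0.36 grip 0.423 F [-1.   0.2 -3.4] j [ 0.3   1.08 -0.28  1.51  0.44  0.61  1.36]
t 32.97 pos [ 0.5988 -0.135   0.007 ] yaw 89.5 tilt 0.36 grip 0.423 F [-1.   0.2 -3.4] j [ 0.3   1.08 -0.28  1.51  0.44  0.61  1.36]
max 0.0266 0.02660037593719307
[[-0.001, 0.001, -0.002], [-0.001, 0.001, -0.002], [-0.001, 0.001, -0.002], [-0.001, 0.001, -0.002], [-0.001, 0.001, -0.002]]
[[-0.0001, -0.0001, -0.0266], [-0.0001, -0.0001, -0.0266], [-0.0001, -0.0, -0.0266], [-0.0001, 0.0, -0.0266], [-0.0001, 0.0001, -0.0266]]
max 0.0205 0.0242404620418011
[[0.0, 0.0, 0.004], [0.0, 0.0, 0.004], [0.0, 0.0, 0.004], [0.0, 0.0, 0.004], [0.0, 0.0, 0.004], [0.0, 0.0, 0.004], [0.0, 0.0, 0.004], [0.0, 0.0, 0.004], [0.0, 0.0, 0.004], [0.0, 0.0, 0.004]]
[[0.0136, -0.02, -0.0], [0.0135, -0.02, -0.0], [0.0134, -0.0201, -0.0001], [0.0134, -0.0202, -0.0], [0.0133, -0.0202, -0.0001], [0.0132, -0.0203, -0.0], [0.0131, -0.0203, -0.0001], [0.0131, -0.0203, -0.0], [0.013, -0.0204, -0.0001], [0.0128, -0.0205, -0.0]]
```

Request:
move_arm --twist '[[0,0,0],[0,0,0],[0,0,0],[0,0,0],[0,0,0],[0,0,0.002],[0,0,0.002],[0,0,0.002],[0,0,0.002],[0,0,0.002],[0,0,0.002],[0,0,0.002],[0,0,0.002],[0,0,0.002],[0,0,0.002],[0,0,0],[0,0,0]]' --dp '[[0,0,-0.01],[0,0,-0.03],[0,0,-0.035],[0,0,-0.03],[0,0,-0.02],[0.0135,-0.02,0],[0.0135,-0.02,0],[0.0135,-0.02,0],[0.0135,-0.02,0],[0.0135,-0.02,0],[0.0135,-0.02,0],[0.013,-0.0205,0],[0.013,-0.0205,0],[0.013,-0.0205,0],[0.013,-0.0205,0],[0,0,0],[0,0,0]]' --jaw '[-1,-1,-1,-1,-1,-1,-1,-1,-1,-1,-1,-1,-1,-1,-1,-1,-1]'

```text
t: 34.38
tool_pos: [0.4544, -0.3417, 0.1488]
ee_rot: [0.04, 3.132, -0.008]
contact_force: [1.1, 0.9, -2.5]
grip_width: 0.423
```

```bash
python3 -c "
from h import *
cv2.imwrite('pics/w16.png',cams.get_image('wrist')[:,:,::-1])
plan([((.463,-.335,.14),88,2)])"
```

```text
t 34.43 pos [ 0.4542 -0.342   0.1488] yaw 88.5 tilt 0.62 grip 0.422 F [-0.4 -2.  -2.2] j [ 0.79  0.82 -0.4   1.62  0.42  0.78  1.76]
max 0.0044 0.007179136438319027
[[-0.003, 0.005, 0.004], [-0.003, 0.005, 0.004]]
[[-0.0043, 0.0037, 0.0044], [-0.0043, 0.0036, 0.0044]]
```

View pics/w16.png

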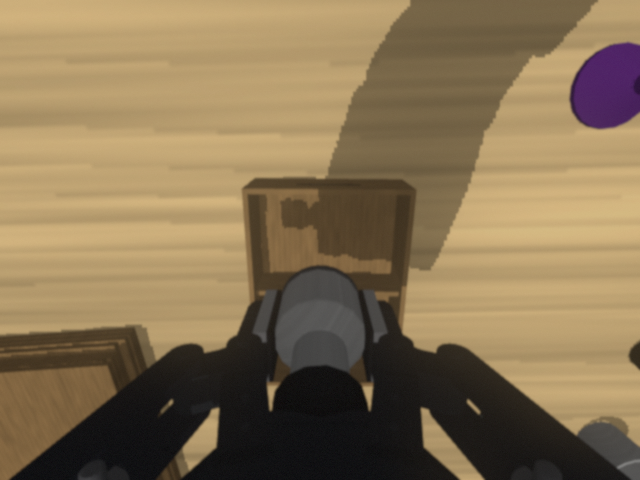

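The capper is held upright. I'll shift to the near compartment centre and lower.

Request:
move_arm --twist '[[-0.003,0.005,0],[-0.003,0.005,0],[0,0,0],[0,0,0],[0,0,0],[0,0,0],[0,0,0],[0,0,0],[0,0,0],[0,0,0]]' --dp '[[-0.0045,0.003,0],[-0.004,0.003,0],[0,0,0],[0,0,0.015],[0,0,0.025],[0,0,0.025],[0,0,0.015],[0,0,0.005],[0,0,0],[0,0,0]]' --jaw '[-1,-1,-1,-1,-1,-1,-1,-1,-1,-1]'

```text
t: 35.27
tool_pos: [0.4703, -0.3287, 0.0629]
ee_rot: [0.024, 3.139, 0.003]
contact_force: [1.1, -0.7, -1.9]
grip_width: 0.422
```

```bash
python3 -c "
from h import *
cv2.imwrite('pics/w17.png',cams.get_image('wrist')[:,:,::-1])
plan([((.463,-.335,.02),88,3)])"
```

```text
t 35.32 pos [ 0.4704 -0.3288  0.0632] yaw 89.1 tilt 0.18 grip 0.420 F [ 0.2 -0.2 -2.7] j [ 0.72  0.96 -0.34  1.64  0.48  0.62  1.68]
max 0.0144 0.014765500330161522
[[0.001, 0.001, 0.007], [0.001, 0.001, 0.007], [0.001, 0.001, 0.007]]
[[0.0025, -0.0021, 0.0144], [0.0024, -0.0022, 0.0144], [0.0024, -0.0021, 0.0144]]
```

View pics/w17.png

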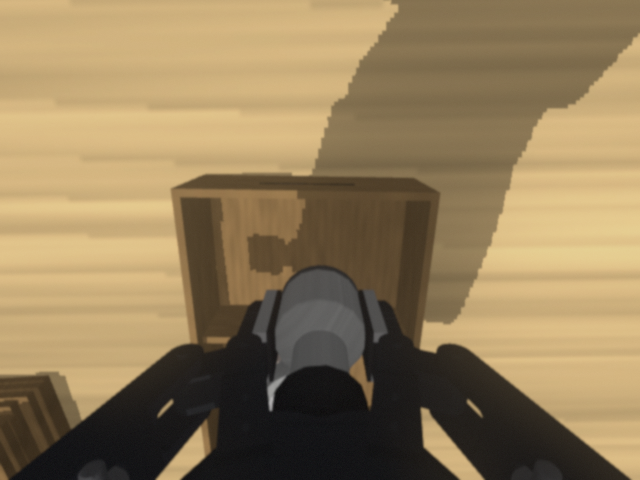

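Request:
move_arm --twist '[[0,0,0],[0,0,0],[0,0,0],[0,0,0],[0,0,0],[0,0,0],[0,0,0],[0,0,0]]' --dp '[[0.004,-0.004,0],[0.004,-0.003,0],[0,0,0.008],[0,0,0.014],[0,0,0.012],[0,0,0.006],[0,0,0.002],[0,0,0]]' --jaw '[-1,-1,-1,-1,-1,-1,-1,-1]'

```text
t: 35.98
tool_pos: [0.4624, -0.3384, 0.0215]
ee_rot: [0.027, 3.134, -0.003]
contact_force: [0.2, -0.4, -3.1]
grip_width: 0.425
```

```bash
python3 -c "
from h import *
plan([((.463,-.335,.014),88,1)])"
```

```text
t 35.98 pos [ 0.4624 -0.3384  0.0215] yaw 89.0 tilt 0.42 grip 0.425 F [ 0.2 -0.4 -3.1] j [ 0.73  1.02 -0.3   1.67  0.52  0.53  1.67]
max 0.0075 0.008249848483457136
[[-0.002, 0.007, 0.018]]
[[-0.0005, 0.0034, 0.0075]]
```

Request:
move_arm --twist '[[0,0.005,0],[0,0,0],[0,0,0]]' --dp '[[0,0.002,0.004],[0,0,0.003],[0,0,0.001]]' --jaw '[-1,-1,-1]'

```text
t: 36.23
tool_pos: [0.4629, -0.3363, 0.0135]
ee_rot: [0.027, 3.139, -0.004]
contact_force: [-1.0, 0.8, -2.2]
grip_width: 0.42
```

Request:
move_arm --twist '[[0,0,0]]' --dp '[[0,0,0.0015]]' --jaw '[-1]'

```text
t: 36.32
tool_pos: [0.4631, -0.3362, 0.0121]
ee_rot: [0.027, 3.139, -0.004]
contact_force: [0.0, -0.1, -2.3]
grip_width: 0.422
```

Request:
move_arm --twist '[[0,0,0]]' --dp '[[0,0,0.001]]' --jaw '[-1]'

```text
t: 36.4
tool_pos: [0.4632, -0.3362, 0.011]
ee_rot: [0.026, 3.139, -0.004]
contact_force: [0.2, 0.0, -2.6]
grip_width: 0.42
```

Request:
move_arm --twist '[[0,0,0]]' --dp '[[0,0,0.001]]' --jaw '[-1]'

```text
t: 36.48
tool_pos: [0.4632, -0.3362, 0.0108]
ee_rot: [0.026, 3.139, -0.004]
contact_force: [-8.3, 5.5, 36.4]
grip_width: 0.424
```

The capper is on the floor. Release and lift.

Request:
move_arm --twist '[[0,0,0],[0,0,0],[0,0,0],[0,0,0],[0,0,0],[0,0,0],[0,0,0],[0,0,0],[0,0,0],[0,0,0],[0,0,0],[0,0,0]]' --dp '[[0,0,0],[0,0,0],[0,0,0],[0,0,0],[0,0,-0.008],[0,0,-0.02],[0,0,-0.03],[0,0,-0.03],[0,0,-0.03],[0,0,-0.03],[0,0,-0.03],[0,0,0]]' --jaw '[0.3,0.3,0.3,0.3,0.3,0.3,0.3,0.3,0.3,0.3,0.3,0.3]'

```text
t: 37.48
tool_pos: [0.4622, -0.3345, 0.2006]
ee_rot: [0.024, 3.138, -0.003]
contact_force: [0.7, -0.6, 0.4]
grip_width: 0.651
```

```bash
python3 -c "
from h import *
state()
cv2.imwrite('pics/f_side.png',cams.get_image('side')[:,:,::-1])
cv2.imwrite('pics/f_scene.png',cams.get_image('scene')[:,:,::-1])"
```

```text
t 37.48 pos [ 0.4622 -0.3345  0.2006] yaw 89.1 tilt 0.21 grip 0.651 F [ 0.7 -0.6  0.4] j [ 0.79  0.76 -0.44  1.54  0.37  0.92  1.79]
```

View pics/f_side.png

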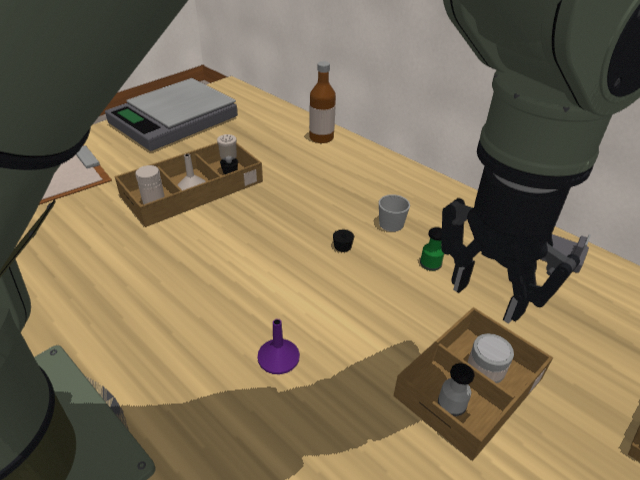

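View pics/f_scene.png

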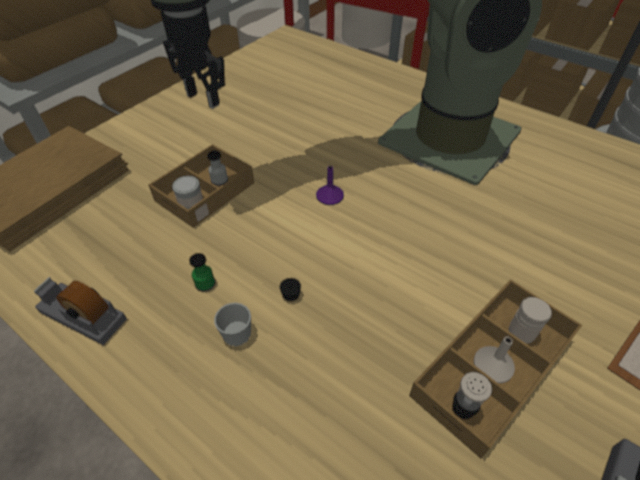

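Both views show all five articles upright, each in its own compartment. The bung (290,289), cup (234,326) and both look-alikes are where they were, and the gripper is clear. Handing in.

```bash
python3 -c "
from workcell import finish_job
print(finish_job())"
```

```text
the job is handed in; nothing more can be done
None
```

I packed both kits and handed the job in at 37.5 s of the 128 s allowed.

- **Three-compartment carton:** the airlock, funnel and slim tub, one to a compartment.
- **Two-compartment carton:** the tin and the grey capper, one to a compartment.

**Last checks:** The scene and side pictures, taken after release, showed all five articles upright and separate. The plain bung, the steel cup and the green and purple look-alikes had not moved. The gripper was open and clear at 0.20 m, and the force reading was close to zero.

**What disagreed:**
- **Set-down forces:** I lowered each article until it touched the floor, then let go. Touching down gave brief wrist readings of about 29–56 N, highest for the airlock. That is below the 120 N wrist limit. The load went through the gripped article, so I don't count it against the 40 N limit on the arm or gripper body.
- **Wrist camera:** it placed the tub, tin, capper and cartons about 3–4 mm nearer the robot than the two fixed cameras did. I adjusted for this.
- **Capper height:** the fixed cameras measured its top at about 70 mm, against 77 mm in the text. I worked from the text value when gripping it.

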